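# Load the sample cooler's bottle tray with the hooked puller

## Task

Use the hooked puller to catch the hidden orange eye under the cooler's roof and draw the bottle tray fully out. Take every blue-capped bottle from the crate, stand it on the tray's apron and slide it along a lane of its own, under the blue fork plate, all the way to the rear wall, leaving the other bottles in the crate and not disturbing anything else. When all are loaded, push the tray fully home under the roof and stand the puller back upright on the middle of its blue pad.

Things in the scene. Friction and masses are not known exactly. Their poses are not given: they have to be found in the camera images.
- cooler: Fixed sample cooler: low steel roof, 250 mm wide (underside 114 mm, top 124 mm above the bench), on 12 mm side walls, open at the front. A blue stripe marks the roof's middle; a white box reaching 194 mm above the bench stands on it from 87 mm behind the front edge on. Origin: on the bench below the middle of the roof's front edge. x points inwards, away from the robot, y left, z up.
- tray (a joint): How far the aluminium bottle tray is drawn out of the cooler along the cooler's -x: 0 m fully home, 0.18 m fully out (stop). About 7 N of friction plus light damping; it stays where it is left.
- tray_front (a point): Point at bench level under the middle of the tray's front face (45 mm inside the roof's front edge when home). Axes as the cooler's. Tray 204 mm wide, 100 mm deep; front face 6 to 22 mm, floor 22 mm above the bench. The first 50 mm of floor behind the front face are open from above (apron). A rear wall, 97 mm behind the front face, stops the bottles' bodies.
- fork (a point): Top of the blue fork plate at the tip of its middle tine, on the tray's middle line, 50 mm behind the front face, 70 mm above the bench. The plate, 4 mm thick, overhangs the floor from here back; between its round-nosed tines are four lanes 20 mm wide along x, 50 mm apart. A bottle slides in with its body under the plate, neck in the lane, cap above.
- eye (a point): Centre of the opening of the orange pull eye on the tray's front: a flat level loop of 7 mm bar, 18 mm above the bench (14.5 to 21.5 mm), open above and below. Its cross bar lies along y, bar centre 14.5 mm in front of this point (-x), tray front face 13.5 mm behind; opening 41 mm wide along y. When home it is hidden under the roof, on the middle line. Axes as the cooler's.
- lane0 (a point): Apron spot of lane 0: point on the tray's floor on the lane's middle line, 25 mm behind the tray's front face, where a bottle can be set down from above (lane 0 is the rightmost; this one at y = -75 mm in the tray_front frame). The lane runs +x from here; a bottle slid fully in stands 52 mm farther along +x, against the rear wall. Axes as the cooler's.
- lane1 (a point): Apron spot of lane 1: point on the tray's floor on the lane's middle line, 25 mm behind the tray's front face, where a bottle can be set down from above (lane 0 is the rightmost; this one at y = -25 mm in the tray_front frame). The lane runs +x from here; a bottle slid fully in stands 52 mm farther along +x, against the rear wall. Axes as the cooler's.
- lane2 (a point): Apron spot of lane 2: point on the tray's floor on the lane's middle line, 25 mm behind the tray's front face, where a bottle can be set down from above (lane 0 is the rightmost; this one at y = 25 mm in the tray_front frame). The lane runs +x from here; a bottle slid fully in stands 52 mm farther along +x, against the rear wall. Axes as the cooler's.
- lane3 (a point): Apron spot of lane 3: point on the tray's floor on the lane's middle line, 25 mm behind the tray's front face, where a bottle can be set down from above (lane 0 is the rightmost; this one at y = 75 mm in the tray_front frame). The lane runs +x from here; a bottle slid fully in stands 52 mm farther along +x, against the rear wall. Axes as the cooler's.
- puller: Hooked puller, loose, about 0.3 kg: stands on a dark steel foot 64 x 56 x 8 mm, with an upright orange grip 24 x 24 mm up to 120 mm above the foot's underside; a steel rod of 8 mm diameter runs forward (+x of the puller) 45 mm above the underside and turns down at its end. Origin: centre of the foot's underside. z up.
- hook_tip (a point): Lower end of the puller's downturned hook (8 mm thick), 95 mm ahead (+x) of the puller's origin and 6 mm above the level of its foot's underside. Axes as the puller's.
- pad: Fixed blue parking pad for the puller, 190 x 120 mm, 2 mm thick. Origin: centre of its underside, on the bench.
- crate: Fixed grey open crate, 135 x 190 mm, walls 5 mm thick and 33 mm high, floor 5 mm thick. Origin: centre of its underside, on the bench.
- bottle0: Blue-capped sample bottle, loose (may be absent). Cylindrical body 38 mm in diameter and 40 mm tall, neck 14 mm in diameter up to 56 mm, cap 24 mm in diameter from 56 to 84 mm above the underside; about 80 g. Origin: centre of the underside; z up along the bottle.
- bottle1: Blue-capped sample bottle, loose (may be absent). Cylindrical body 38 mm in diameter and 40 mm tall, neck 14 mm in diameter up to 56 mm, cap 24 mm in diameter from 56 to 84 mm above the underside; about 80 g. Origin: centre of the underside; z up along the bottle.
- bottle2: Blue-capped sample bottle, loose (may be absent). Cylindrical body 38 mm in diameter and 40 mm tall, neck 14 mm in diameter up to 56 mm, cap 24 mm in diameter from 56 to 84 mm above the underside; about 80 g. Origin: centre of the underside; z up along the bottle.
- bottle3: Blue-capped sample bottle, loose (may be absent). Cylindrical body 38 mm in diameter and 40 mm tall, neck 14 mm in diameter up to 56 mm, cap 24 mm in diameter from 56 to 84 mm above the underside; about 80 g. Origin: centre of the underside; z up along the bottle.
- white0: White-capped bottle in the crate, not wanted. Cylindrical body 38 mm in diameter and 40 mm tall, neck 14 mm in diameter up to 56 mm, cap 24 mm in diameter from 56 to 84 mm above the underside; about 80 g. Origin: centre of the underside; z up along the bottle.
- yellow0: Yellow-capped bottle in the crate, not wanted. Cylindrical body 38 mm in diameter and 40 mm tall, neck 14 mm in diameter up to 56 mm, cap 24 mm in diameter from 56 to 84 mm above the underside; about 80 g. Origin: centre of the underside; z up along the bottle.
- ethanol: Bystander: white bottle 64 mm in diameter, 150 mm tall. Origin: centre of the underside.
- beaker: Bystander: glass beaker 70 mm in diameter, 80 mm tall. Origin: centre of the underside.
- reactor: Bystander: small bioreactor vessel with a blue ring, 90 mm in diameter, 145 mm tall. Origin: centre of the underside.
Not all that is in view belongs to the job. What is shaped like the bottle2 but turquoise is not meant.

How it is judged:
By the outcome, as a careful person would: the job done as asked, in the order asked, and still so for the second after the job is handed in, with the robot touching nothing.
Of bottle0, bottle1, bottle2, bottle3 only 2 to 4 are there at a start; the rules pass over those that are not, and their reading is None.
At some moment in a run one of puller, bottle0, bottle1, bottle2, bottle3 may be knocked a few centimetres aside while the robot is not near it.
It also fails if it takes over 210 s, if anything falls off the work surface, if the arm or the gripper's body presses on something with over 40 N, if the wrist force passes 120 N, or if a joint passes its speed limit or range.

## Robot

A 6-joint arm with a two-finger parallel gripper is mounted at the origin on the work surface. World frame = base frame: x ahead of the robot, y to its left, z up, the work surface at z = 0. Lengths are in mm, angles in rad, forces in N, time in s.
With the tool pointing down it reaches from about 400 to 925 mm from the base axis. Payload 12.5 kg.
Tool frame: the origin (TCP) lies at the very end of the fingers, on their centre line; the grasp point (between the pads) lies 19 mm behind it; z points along the fingers, y is the line along which they close (so a half turn about z gives the same grasp; the last joint's range is limited). The gripper opens to 95 mm and grips with 3 to 60 N. Pads are 20 mm wide; open, the fingers measure 119 mm over their backs; the gripper's body (75 mm by 180 mm) begins 59 mm behind the grasp point.
Start: joints at [-1.254, 0.491, 1.559, -0, 1.092, -0.106], TCP at [256.471, -569.973, 214.661] pointing down, gripper open.
Joint ranges: [-3.1, 3.1], [-0.84, 2.19], [0.05, 2.79], [-1.13, 4.28], [0.06, 2.93], [-2.69, 2.69]. Speed limits (rad/s): [2.22, 2.22, 2.79, 3.14, 3.14, 3.14].

## Interface

Orientations are given as [roll, pitch, yaw] about the fixed x, y, z axes, in that order (R = Rz(yaw) Ry(pitch) Rx(roll)).
In Python, from cell import state, imaging, env, spot_in, mark_of gives the robot as it stands. The module is installed in compiled form; this text tells all that it offers.
- The arm moves only by the tool step_arm, never from a script. Its argument "increments" is a list of rows, each an object with "slide": the shift along the tool's x, y, z in m, a list of three; "roll": the turn about the tool's z in rad. A call has 1 to 5 rows; each row is the pose to reach, as a shift and turn from the pose commanded when the call began, along the tool's axes at that moment; what a row does not reach only later rows make up. A row lasts 1/8 s, in which the tool goes at most 62.5 mm and 10.7 degrees, less where a joint would pass 70% of its speed; a pose out of reach is approached as far as the arm can. A call with a gripper value outside its range is refused whole. "fingers" is the opening, from 0 (shut) to 1 (fully open), set as the call begins (left out, the last holds). The fingers move at their own pace and stop on an object; the grip force is fixed at half the most. Time passes only in rows, so rows that repeat a pose let the fingers close. It gives the time, the measured TCP pose, the force, the opening and the grip force at its end, in the units of the state.
- state(): the state, without advancing time (a new reading comes with each control period).
- imaging.read_camera(name): name is "scene" or "top" or "wrist"; returns a dict with "color" (480x640x3 uint8, red, green, blue), "z_map" (480x640 float32, mm along the optical axis (not along the pixel's ray), 0 where there is no reading), "intrinsics" (3x3 intrinsics, pixels), "camera_from_world" (4x4, takes a point from world to camera coordinates). Camera axes: x right, y up, looking along -z (the intrinsics and any distortion apply to the point x, -y, -z); pixel columns grow to the right and rows downward; lengths in mm; the calibration is good to about 2 mm. A picture is of the moment at which its call begins.
- env.job_done(): hands the job in; it is judged then, once.
Trained networks look in the newest picture that a camera, given by its name, has taken for a name from the list of things; names that differ only in an ending like _2 or _b are one class to them, and where a whole thing is asked for, a point or a joint stands for the part that bears it (a point fixed in the world has none). Each returns a list of dicts, best first, with "confidence" (0 to 1); they miss things now and then, are a little off and sometimes report something else, mostly with a low value. They report only what shows in the picture. A call takes as long as a camera call. They do not tell look-alikes from the thing itself.
- spot_in(camera, target): "bbox" ([left, top, right, bottom] in pixels, round what is visible of it).
- mark_of(camera, target): "uv" ([column, row] in pixels: a listed point, or the origin of a listed thing).
The state is a dict: "t": time; "joints": joint angles; "qvel": joint speeds; "tau": joint torques, N m; "eef_pos": TCP position; "tcp_rot": TCP orientation; "ft_force": force on the tool from outside, world axes, zero at the start; "moment": the same for the moment, N m; "opening": opening from 0.0 (shut) to 1.0 (fully open); "grip_force": force on a finger pad.
Only numpy, scipy, OpenCV 4.12 (cv2) and the standard library are available. Lean on these libraries where they do the work, as an engineer would, in place of code of your own. Each camera call takes 0.05 s, during which the arm holds its last target. There are 200 camera calls.

## Working session

There is one attempt and no reset: what is moved stays moved. The work goes in short steps, Python scripts to look and compute and a tool call to move; the robot and the scene stay as the last step left them, time stands still between calls to the robot, and variables do not carry over. Pictures are saved under pics/ and viewed, at most 14 in all, crops included, and the job is handed in when it is done.

Besides the shell and the picture viewer there is one more tool, called by a JSON object that holds its "method" and its "body". step_arm: Moves the arm, as the interface text tells. Its arguments: {"type":"object","properties":{"increments":{"type":"array"},"fingers":{"type":"number"}},"required":["increments"]}

```bash
mkdir -p pics
cat > h.py <<'E'
import numpy as np, cv2
from cell import state, imaging, env, spot_in, mark_of
def cam(n):
    d=imaging.read_camera(n); d['K']=np.array(d['intrinsics'],float); d['T']=np.array(d['camera_from_world'],float); d['z_map']=np.array(d['z_map']);return d
def ray(d,u,v):
    K=d['K'];R=d['T'][:3,:3];t=d['T'][:3,3]
    c=np.array([(u-K[0,2])/K[0,0],-(v-K[1,2])/K[1,1],-1.0])
    return -R.T@t, R.T@c
def atz(d,u,v,z):
    o,r=ray(d,u,v); return o+r*(z-o[2])/r[2]
def pt(d,u,v):
    z=d['z_map'][int(v),int(u)]; o,r=ray(d,u,v); return o+r*z
def px(d,p):
    c=d['T']@np.append(p,1); q=d['K']@np.array([c[0],-c[1],-c[2]]); return q[:2]/q[2]
def cloud(d):
    v,u=np.mgrid[0:480,0:640];K=d['K'];z=d['z_map']
    c=np.stack([(u-K[0,2])/K[0,0]*z,-(v-K[1,2])/K[1,1]*z,-z],-1)
    return (c-d['T'][:3,3])@d['T'][:3,:3]
def save(d,n,crop=None,s=1):
    im=d['color'][:,:,::-1]
    if crop: im=im[crop[1]:crop[3],crop[0]:crop[2]]
    cv2.imwrite('pics/'+n,cv2.resize(im,None,fx=s,fy=s,interpolation=cv2.INTER_CUBIC))
E
python3 - <<'E'
from h import *
np.set_printoptions(precision=1,suppress=True)
s=state();print({k:np.round(v,3) for k,v in s.items()})
for n in ['top','scene']:
    d=cam(n);save(d,n+'0.png');print(n,d['K'].tolist(),d['T'].round(2).tolist())
    for t in ['cooler','puller','pad','crate','bottle0','white0','yellow0','hook_tip','ethanol','beaker','reactor']:
        print(n,t,[(np.round(m['uv']).tolist(),round(m['confidence'],2),atz(d,*m['uv'],6 if t=='hook_tip' else 0)) for m in mark_of(n,t)[:6]])
E
```

```text
{'t': np.float64(0.0), 'joints': array([-1.3,  0.5,  1.6, -0. ,  1.1, -0.1]), 'qvel': array([-0.,  0.,  0.,  0., -0.,  0.]), 'tau': array([ -0. , -61.3, -25.8,   0.1,   0. ,  -0. ]), 'eef_pos': array([ 256.4, -569.7,  214.1]), 'tcp_rot': array([-3.1, -0. ,  0.4]), 'ft_force': array([ 0.6, -0.5,  0.3]), 'moment': array([-0. , -0. ,  0.1]), 'grip_force': np.float64(0.0), 'opening': np.float64(0.999)}
top [[453.0726708224725, 0.0, 314.02020973818816], [0.0, 453.0726708224725, 238.60594530584126], [0.0, 0.0, 1.0]] [[-0.01, -1.0, -0.01, 37.91], [0.99, -0.01, 0.16, -545.35], [-0.16, -0.01, 0.99, -986.25], [0.0, 0.0, 0.0, 1.0]]
top cooler [([328.0, 177.0], 0.76, array([703.1,   0. ,   0. ]))]
top puller [([460.0, 268.0], 0.74, array([ 481.1, -307.1,    0. ]))]
top pad [([466.0, 257.0], 0.91, array([ 505.5, -321.1,    0. ])), ([195.0, 264.0], 0.18, array([494.5, 314.9,   0. ]))]
top crate [([199.0, 264.0], 0.96, array([493.5, 305.7,   0. ]))]
top bottle0 [([186.0, 333.0], 0.79, array([334. , 330.5,   0. ])), ([168.0, 258.0], 0.74, array([508.8, 380.5,   0. ])), ([156.0, 342.0], 0.74, array([
[... 1474 characters left out ...]
scene bottle0 [([525.0, 346.0], 0.8, array([310.3, 396.1,   0. ])), ([432.0, 378.0], 0.78, array([506.2, 371.6,   0. ])), ([488.0, 325.0], 0.69, array([342.9, 329.2,   0. ])), ([385.0, 335.0], 0.67, array([536.3, 258.8,   0. ])), ([430.0, 332.0], 0.56, array([455. , 292.5,   0. ]))]
scene white0 [([414.0, 316.0], 0.96, array([462.8, 246.7,   0. ]))]
scene yellow0 [([460.0, 357.0], 0.98, array([435.2, 360.9,  -0. ]))]
scene hook_tip [([258.0, 170.0], 0.9, array([ 579.1, -292.1,    6. ]))]
scene ethanol [([215.0, 172.0], 0.8, array([ 677.7, -337.1,    0. ]))]
scene beaker [([306.0, 379.0], 0.85, array([712.1, 272.8,   0. ]))]
scene reactor [([396.0, 446.0], 0.91, array([629.7, 445.3,   0. ]))]
```

View pics/top0.png

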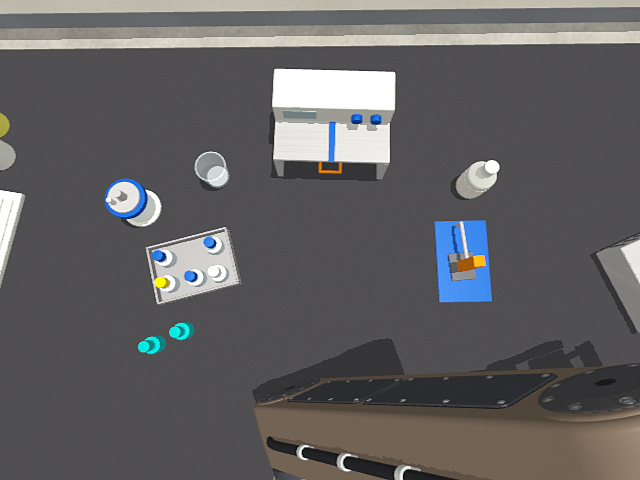

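View pics/scene0.png

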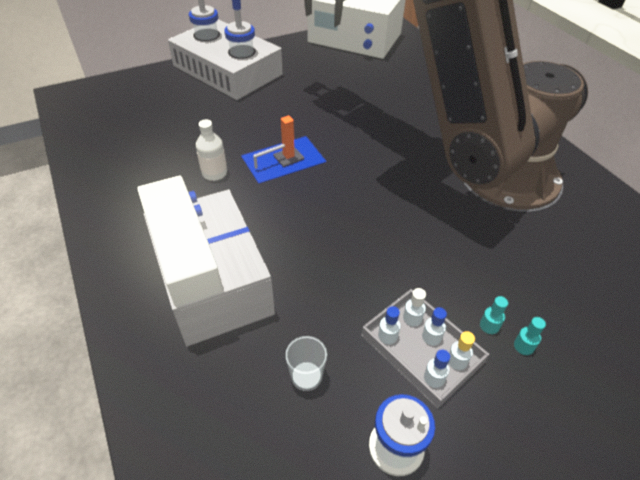

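The top view shows three blue-capped bottles in the crate, at about (160,257), (210,243) and (192,276). Other bottles there are white at (216,272) and yellow at (162,283). The turquoise decoys are outside the crate at (150,345) and (180,331), and the networks mislabel them as bottle0. The puller stands on the pad at (465,262), and the eye shows at about (330,168).

```bash
cat > m.py <<'E'
from h import *
np.set_printoptions(precision=1,suppress=True)
def caps(d,zlo=80,zhi=96):
    P=cloud(d);h=cv2.cvtColor(d['color'],cv2.COLOR_RGB2HSV).astype(int)
    m=(h[...,0]>108)&(h[...,0]<130)&(h[...,1]>130)&(h[...,2]>60)&(P[...,2]>zlo)&(P[...,2]<zhi)
    n,l,s,c=cv2.connectedComponentsWithStats(m.astype(np.uint8))
    return [(c[i].round(),s[i,4],np.median(P[l==i],0), (P[l==i].min(0)+P[l==i].max(0))/2) for i in range(1,n) if s[i,4]>10]
def rect(Q):
    r=cv2.minAreaRect(Q[:,:2].astype(np.float32)); return r
E
python3 - <<'E'
from m import *
d=cam('top');P=cloud(d)
for c in caps(d):print('cap',c)
x,y,z=P[...,0],P[...,1],P[...,2]
roof=(abs(z-124)<4)&(x>600)&(x<900)&(abs(y)<200)
Q=P[roof];print('roof',len(Q),rect(Q),np.median(Q[:,2]))
# front edge line
u=np.where(roof.any(0))[0];E=[]
for c in u[4:-4]:
    r=np.where(roof[:,c])[0].max();E.append(P[r,c])
E=np.array(E);print('edge',np.polyfit(E[:,1],E[:,0],1),E[0],E[-1])
box=(abs(z-194)<5)&(x>650)&(abs(y)<200);print('box',rect(P[box]))
hs=cv2.cvtColor(d['color'],cv2.COLOR_RGB2HSV).astype(int)
org=(hs[...,0]<18)&(hs[...,1]>150)&(hs[...,2]>80)
g=org&(z>114)&(z<126)&(y<-200);print('griptop',g.sum(),P[g].mean(0),rect(P[g]))
rod=(abs(z-47)<5)&(y<-200)&(x>490)&(x<600);q=P[rod];print('rod',len(q),np.polyfit(q[:,0],q[:,1],1),q.min(0),q.max(0))
foot=(abs(z-9)<3)&(y<-200)&(x>430)&(x<540)&(y>-380);print('foot',foot.sum(),rect(P[foot]))
e=org&(abs(y)<60)&(x>600)&(z<60);print('eye',e.sum(),P[e].mean(0),P[e].min(0),P[e].max(0))
hb=(hs[...,0]>105)&(hs[...,0]<125)&(hs[...,1]>150)&(y<-200)&(z<6)&(x>350)&(x<620);print('pad',rect(P[hb]))
save(d,'crop1.png',(140,215,250,310),6)
E
```

```text
cap (array([212., 243.]), np.int32(17), array([529. , 256.7,  87.5]), array([532.6, 257.9,  85.8]))
cap (array([161., 257.]), np.int32(14), array([499.4, 364.5,  86.9]), array([502.4, 368.4,  86.6]))
roof 4450 ((746.5914306640625, -5.259307861328125), (248.8510284423828, 90.92036437988281), 87.792236328125) 124.33507671965704
edge [  0.  702.6] [706.9 110.9 123.8] [ 697.5 -118.8  126.3]
box ((831.4488525390625, -8.991325378417969), (249.98550415039062, 86.3932113647461), 87.77088165283203)
griptop 16 [ 483.6 -302.5  119.1] ((484.8330383300781, -306.8027648925781), (23.874330520629883, 21.303342819213867), 10.052665710449219)
rod 166 [    3.  -2013.3] [ 490.1 -700.4   42. ] [ 582.8 -295.1   52. ]
foot 423 ((485.2207946777344, -287.8043518066406), (164.4268035888672, 107.2581558227539), 89.6966781616211)
eye 129 [717.2  -2.6  17.8] [706.8 -30.4  -2.3] [738.3  24.6  28.7]
pad ((498.90008544921875, -311.9769592285156), (190.6801300048828, 122.2303695678711), 0.6380705237388611)
```

View pics/crop1.png

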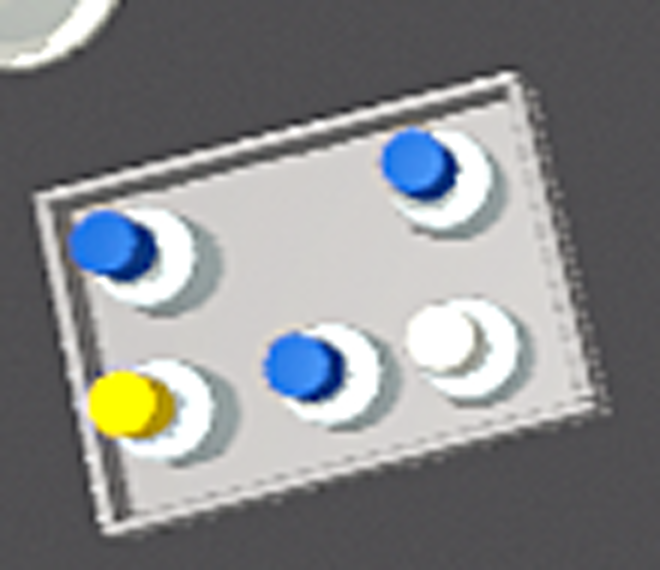

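All three blue caps are confirmed in the crop, at (115,245), (420,165) and (305,368). The white and yellow caps are clearly different.

```bash
cat > go.py <<'E'
import sys
from h import *
from scipy.spatial.transform import Rotation as Ro
def go(x,y,z,yaw):
    s=state();R=Ro.from_euler('xyz',s['tcp_rot']).as_matrix()
    d=R.T@(np.array([x,y,z])-s['eef_pos'])/1000
    yc=np.arctan2(R[1,0],R[0,0]); r=-(yaw-yc)
    r=(r+np.pi)%(2*np.pi)-np.pi
    print('t',round(float(s['t']),2),'pos',np.round(s['eef_pos'],1),'yaw',round(yc,4),'q6',round(s['joints'][5],2),'SLIDE',d.round(4).tolist(),'ROLL',round(r,4),'rows>=',round(max(np.linalg.norm(d)/.0625,abs(r)/.186),1))
if __name__=='__main__': go(*map(float,sys.argv[1:5]))
E
python3 go.py 480 -306 230 0.08
```

```text
t 1.25 pos [ 256.5 -570.   214.7] yaw 0.4228 q6 -0.11 SLIDE [0.3122, -0.149, -0.0153] ROLL 0.3428 rows>= 5.5
```

{"method": "step_arm", "body": {"increments": [{"slide": [0.06,-0.03,-0.015],"roll": 0.07},{"slide": [0.12,-0.06,-0.015],"roll": 0.14},{"slide": [0.18,-0.09,-0.015],"roll": 0.21},{"slide": [0.24,-0.12,-0.015],"roll": 0.28},{"slide": [0.3,-0.149,-0.015],"roll": 0.343}]}}

```text
t: 1.88
eef_pos: [454.6, -327.8, 229.9]
tcp_rot: [3.141, -0.0, 0.077]
ft_force: [0.8, -0.7, -0.4]
opening: 1.001
grip_force: 0.0
```

Run:
```python
from m import *
print(state()['eef_pos'])
d=cam('wrist');save(d,'w1.png');P=cloud(d)
for t,z in [('puller',2),('hook_tip',8),('pad',0)]:
    print(t,[(np.round(m['uv']).tolist(),round(m['confidence'],2),atz(d,*m['uv'],z)) for m in mark_of('wrist',t)[:3]])
x,y,z=P[...,0],P[...,1],P[...,2]
hs=cv2.cvtColor(d['color'],cv2.COLOR_RGB2HSV).astype(int)
org=(hs[...,0]<18)&(hs[...,1]>150)&(hs[...,2]>80)
g=org&(abs(z-122)<4);print('griptop',g.sum(),np.median(P[g],0),rect(P[g]) if g.sum()>5 else 0)
rod=(abs(z-49)<5)&(x>505)&(x<600)&(~org);q=P[rod];print('rod',len(q),np.polyfit(q[:,0],q[:,1],1),q.min(0),q.max(0))
```

```text
[ 454.6 -327.8  229.9]
puller [([297.0, 183.0], 0.85, array([ 484.4, -308.1,    2. ]))]
hook_tip [([295.0, 80.0], 0.71, array([ 579.3, -300.9,    8. ]))]
pad []
griptop 298 [ 476.5 -307.9  122.4] ((484.4609375, -308.9784851074219), (22.794721603393555, 23.58500099182129), 3.690185070037842)
rod 894 [   0.1 -357.3] [ 505.1 -310.8   45.8] [ 582.1 -296.    53.5]
```

View pics/w1.png

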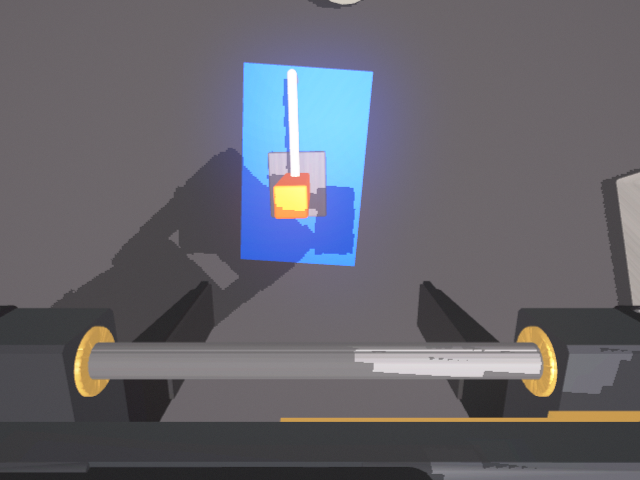

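The wrist view shows the puller's grip top at (292,200), the rod running to (293,72), and the pad's corners at (245,63), (373,72), (355,266) and (241,259).

Run:
```python
from m import *
d=cam('wrist')
c=[atz(d,u,v,2)[:2] for u,v in [(245,63),(373,72),(355,266),(241,259)]];print(c,np.mean(c,0))
a=atz(d,297,170,49);b=atz(d,292.5,74,49);print(a,b,np.arctan2(*(b-a)[1::-1]))
from go import go
go(484.5,-308.5,57,0.07)
go(484.5,-308.5,230,0.07)
```

```text
[array([ 589.9, -253.3]), array([ 592.1, -372.2]), array([ 402.3, -376.3]), array([ 400., -256.])] [ 496.1 -314.5]
[ 500.4 -310.    49. ] [ 577.5 -300.7   49. ] 0.11885224045277863
t 2.12 pos [ 453.5 -329.6  229.7] yaw 0.081 q6 0.74 SLIDE [0.0326, -0.0185, 0.1727] ROLL 0.011 rows>= 2.8
t 2.12 pos [ 453.5 -329.6  229.7] yaw 0.081 q6 0.74 SLIDE [0.0326, -0.0185, -0.0003] ROLL 0.011 rows>= 0.6
```

{"method": "step_arm", "body": {"increments": [{"slide": [0.0326,-0.0185,0.0]},{"slide": [0.0326,-0.0185,0.06]},{"slide": [0.0326,-0.0185,0.12]},{"slide": [0.0326,-0.0185,0.172]},{"slide": [0.0326,-0.0185,0.172]}]}}

```text
invalid input at $.increments[0]: expected keys slide, roll
```

{"method": "step_arm", "body": {"increments": [{"slide": [0,0,0]},{"slide": [0,0,0]},{"slide": [0,0,0]},{"slide": [0,0,0]},{"slide": [0,0,0]}], "fingers": 0.1}}

```text
invalid input at $.increments[0]: expected keys slide, roll
```

{"method": "step_arm", "body": {"increments": [{"slide": [0,0,0]},{"slide": [0,0,0]},{"slide": [0,0,0]},{"slide": [0,0,0]},{"slide": [0,0,0]}]}}

```text
invalid input at $.increments[0]: expected keys slide, roll
```

{"method": "step_arm", "body": {"increments": [{"slide": [0.0326,-0.0185,0.0],"roll": 0},{"slide": [0.0326,-0.0185,0.06],"roll": 0},{"slide": [0.0326,-0.0185,0.12],"roll": 0},{"slide": [0.0326,-0.0185,0.172],"roll": 0},{"slide": [0.0326,-0.0185,0.172],"roll": 0}]}}

```text
t: 2.75
eef_pos: [482.4, -308.7, 54.8]
tcp_rot: [-3.137, 0.005, 0.078]
ft_force: [0.2, -0.0, 0.9]
opening: 1.001
grip_force: 0.0
```

{"method": "step_arm", "body": {"increments": [{"slide": [0,0,0],"roll": 0},{"slide": [0,0,0],"roll": 0},{"slide": [0,0,0],"roll": 0},{"slide": [0,0,0],"roll": 0},{"slide": [0,0,0],"roll": 0}], "fingers": 0.0}}

```text
t: 3.38
eef_pos: [484.7, -308.4, 58.0]
tcp_rot: [3.141, -0.0, 0.08]
ft_force: [-0.3, 0.2, 0.5]
opening: 0.532
grip_force: 0.0
```

{"method": "step_arm", "body": {"increments": [{"slide": [0,0,0],"roll": 0},{"slide": [0,0,0],"roll": 0},{"slide": [0,0,0],"roll": 0},{"slide": [0,0,0],"roll": 0},{"slide": [0,0,0],"roll": 0}]}}

```text
t: 4.0
eef_pos: [484.5, -308.3, 57.5]
tcp_rot: [-3.141, 0.0, 0.08]
ft_force: [-0.2, 0.8, -1.6]
opening: 0.249
grip_force: 30.0
```

```bash
python3 go.py 484.5 -308.3 100 0.08; python3 go.py 550 2.7 100 -0.039
```

```text
t 4.0 pos [ 484.5 -308.3   57.5] yaw 0.0798 q6 0.81 SLIDE [-0.0, -0.0, -0.0425] ROLL -0.0002 rows>= 0.7
t 4.0 pos [ 484.5 -308.3   57.5] yaw 0.0798 q6 0.81 SLIDE [0.0901, -0.3048, -0.0425] ROLL 0.1188 rows>= 5.1
```

{"method": "step_arm", "body": {"increments": [{"slide": [0,0,-0.042],"roll": 0},{"slide": [0.01,-0.05,-0.042],"roll": 0.02},{"slide": [0.025,-0.1,-0.042],"roll": 0.04},{"slide": [0.04,-0.15,-0.042],"roll": 0.06},{"slide": [0.05,-0.2,-0.042],"roll": 0.09}]}}

```text
t: 4.62
eef_pos: [518.7, -103.5, 99.5]
tcp_rot: [3.142, -0.0, -0.011]
ft_force: [0.4, 0.9, -3.3]
opening: 0.252
grip_force: 30.0
```

```bash
python3 go.py 560 2.3 100 -0.039
```

```text
t 4.62 pos [ 518.7 -103.5   99.5] yaw -0.0112 q6 1.26 SLIDE [0.0401, -0.1062, -0.0005] ROLL 0.0278 rows>= 1.8
```

{"method": "step_arm", "body": {"increments": [{"slide": [0.013,-0.04,0],"roll": 0.01},{"slide": [0.026,-0.08,0],"roll": 0.02},{"slide": [0.04,-0.106,0],"roll": 0.028},{"slide": [0.04,-0.106,0],"roll": 0.028},{"slide": [0.04,-0.106,0],"roll": 0.028}]}}

```text
t: 5.25
eef_pos: [559.1, 0.2, 99.4]
tcp_rot: [3.141, 0.001, -0.038]
ft_force: [-1.4, 0.4, -2.7]
opening: 0.249
grip_force: 30.0
```

Run:
```python
from m import *
from go import go
d=cam('wrist');P=cloud(d);save(d,'w2.png')
for t,z in [('puller',45),('hook_tip',50),('eye',18),('cooler',0),('tray_front',0)]:
    print(t,[(np.round(m['uv']).tolist(),round(m['confidence'],2),atz(d,*m['uv'],z)) for m in mark_of('wrist',t)[:3]])
x,y,z=P[...,0],P[...,1],P[...,2]
roof=(abs(z-124)<4)&(x>650)&(x<790)&(abs(y)<200);r=rect(P[roof]);print(roof.sum(),r)
E=[]
for c in np.where(roof.sum(0)>20)[0][4:-4]:
    E.append(P[np.where(roof[:,c])[0].max(),c])
E=np.array(E);print('edge',np.polyfit(E[:,1],E[:,0],1)*[1000,1],E[0],E[-1])
hs=cv2.cvtColor(d['color'],cv2.COLOR_RGB2HSV).astype(int)
st=roof&(hs[...,0]>105)&(hs[...,0]<125)&(hs[...,1]>120);q=P[st];print('stripe',len(q),np.polyfit(q[:,0],q[:,1],1)*[1000,1],q.mean(0))
go(560,2.3,81.5,-.039)
```

```text
puller [([316.0, 266.0], 0.7, array([559.7,  -1.2,  45. ]))]
hook_tip []
eye []
cooler []
tray_front []
0 ((0.0, 0.0), (0.0, 0.0), 0.0)Traceback (most recent call last):
  File "<stdin>", line 11, in <module>
IndexError: too many indices for array: array is 1-dimensional, but 2 were indexed
```

View pics/w2.png

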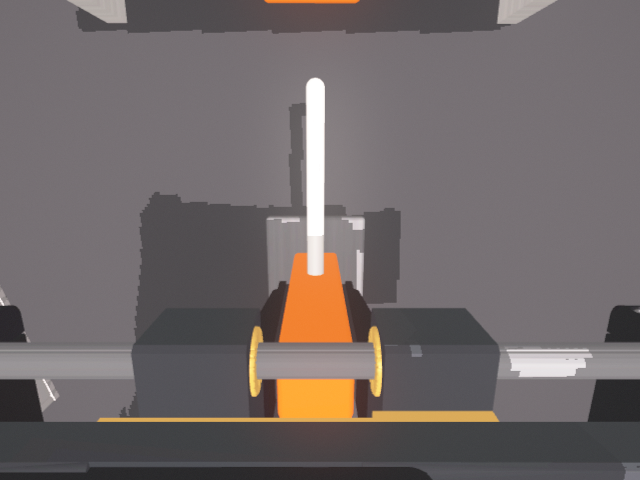

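The rod points straight at the orange cross bar, which spans columns 266–358 at the top edge. The hook end is at (315,88), so the alignment looks good.

Run:
```python
from m import *
from go import go
d=cam('wrist')
for p,z in [((266,1),18),((358,1),18),((315.5,84),71+19),((315.5,230),90),((0,0),0)]: print(p,atz(d,*p,z))
# hook tip expected
s=state()['eef_pos'];
for p in [(s[0]+95,s[1]-95*.039,94),]:print('rodtip px',px(d,p))
c,sn=np.cos(.039),np.sin(.039)
for X in (-63.5,-100): print(702.6+X*c,-3.3-X*sn)
go(639.1,-.8,81.5,-.039)
go(560,2.3,81.5,-.039)
```

```text
(266, 1) [709.3  20.9  18. ]
(358, 1) [707.3 -31.   18. ]
(315.5, 84) [655.5  -4.9  90. ]
(315.5, 230) [592.1  -2.5  90. ]
(0, 0) [721.4 183.3   0. ]
rodtip px [312.4  85.5]
639.148285629331 -0.8241277450080902
602.6760403611512 0.5990114251841097
t 5.6 pos [559.5   0.1  99.7] yaw -0.0388 q6 1.49 SLIDE [0.0796, -0.0022, 0.0182] ROLL 0.0002 rows>= 1.3
t 5.6 pos [559.5   0.1  99.7] yaw -0.0388 q6 1.49 SLIDE [0.0004, -0.0022, 0.0182] ROLL 0.0002 rows>= 0.3
```

{"method": "step_arm", "body": {"increments": [{"slide": [0.02,-0.001,0.018],"roll": 0},{"slide": [0.05,-0.001,0.018],"roll": 0},{"slide": [0.08,-0.001,0.018],"roll": 0},{"slide": [0.08,-0.001,0.018],"roll": 0},{"slide": [0.08,-0.001,0.018],"roll": 0}]}}

```text
t: 6.22
eef_pos: [638.7, -1.5, 81.3]
tcp_rot: [3.142, 0.001, -0.038]
ft_force: [-0.5, 0.2, -3.2]
opening: 0.25
grip_force: 30.0
```

{"method": "step_arm", "body": {"increments": [{"slide": [0,0,0.008],"roll": 0},{"slide": [0,0,0.016],"roll": 0},{"slide": [0,0,0.024],"roll": 0},{"slide": [0,0,0.024],"roll": 0},{"slide": [0,0,0.024],"roll": 0}]}}

```text
t: 6.85
eef_pos: [639.6, -1.5, 57.6]
tcp_rot: [3.141, -0.0, -0.038]
ft_force: [-0.6, -0.2, -3.0]
opening: 0.252
grip_force: 30.0
```

{"method": "step_arm", "body": {"increments": [{"slide": [-0.007,0,0.001],"roll": 0},{"slide": [-0.014,0,0.001],"roll": 0},{"slide": [-0.022,0,0.001],"roll": 0},{"slide": [-0.03,0,0.001],"roll": 0},{"slide": [-0.04,0,0.001],"roll": 0}]}}

```text
t: 7.48
eef_pos: [600.9, -0.1, 57.2]
tcp_rot: [3.141, -0.005, -0.038]
ft_force: [8.2, 1.6, -4.6]
opening: 0.252
grip_force: 30.0
```

{"method": "step_arm", "body": {"increments": [{"slide": [-0.012,0,0],"roll": 0},{"slide": [-0.024,0,0],"roll": 0},{"slide": [-0.036,0,0],"roll": 0},{"slide": [-0.048,0,0],"roll": 0},{"slide": [-0.06,0,0],"roll": 0}]}}

```text
t: 8.1
eef_pos: [540.8, 2.2, 57.2]
tcp_rot: [3.141, -0.005, -0.038]
ft_force: [8.2, 0.9, -7.0]
opening: 0.249
grip_force: 30.0
```

{"method": "step_arm", "body": {"increments": [{"slide": [-0.012,0,0],"roll": 0},{"slide": [-0.024,0,0],"roll": 0},{"slide": [-0.036,0,0],"roll": 0},{"slide": [-0.048,0,0],"roll": 0},{"slide": [-0.06,0,0],"roll": 0}]}}

```text
t: 8.72
eef_pos: [481.0, 4.5, 57.2]
tcp_rot: [3.141, -0.005, -0.038]
ft_force: [8.0, 0.0, -5.6]
opening: 0.248
grip_force: 30.0
```

Run:
```python
from m import *
print(state()['eef_pos'])
d=cam('wrist');save(d,'w3.png')
```

```text
[481.    4.5  57.2]
```

View pics/w3.png

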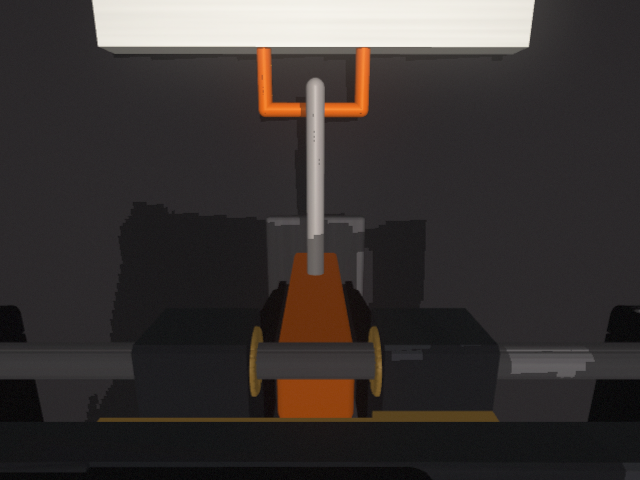

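The hook is engaged in the eye: bar at (315,110), hook at (315,88). The tray front is following.

{"method": "step_arm", "body": {"increments": [{"slide": [-0.008,0,0],"roll": 0},{"slide": [-0.015,0,0],"roll": 0},{"slide": [-0.02,0,0],"roll": 0},{"slide": [-0.024,0,0],"roll": 0},{"slide": [-0.027,0,0],"roll": 0}]}}

```text
t: 9.4
eef_pos: [454.6, 5.4, 57.4]
tcp_rot: [3.141, -0.005, -0.038]
ft_force: [7.1, 0.9, -2.8]
opening: 0.252
grip_force: 30.0
```

{"method": "step_arm", "body": {"increments": [{"slide": [-0.001,0,0],"roll": 0},{"slide": [-0.002,0,0],"roll": 0},{"slide": [-0.003,0,0],"roll": 0},{"slide": [-0.003,0,0],"roll": 0}]}}

```text
t: 9.9
eef_pos: [451.6, 5.5, 57.4]
tcp_rot: [3.141, -0.005, -0.038]
ft_force: [5.8, 0.6, -2.3]
opening: 0.25
grip_force: 30.0
```

{"method": "step_arm", "body": {"increments": [{"slide": [-0.001,0,0],"roll": 0},{"slide": [-0.002,0,0],"roll": 0},{"slide": [-0.003,0,0],"roll": 0},{"slide": [-0.004,0,0],"roll": 0}]}}

```text
t: 10.4
eef_pos: [449.6, 5.4, 57.5]
tcp_rot: [3.141, -0.009, -0.038]
ft_force: [17.1, 1.8, -10.6]
opening: 0.252
grip_force: 30.0
```

{"method": "step_arm", "body": {"increments": [{"slide": [-0.001,0,0],"roll": 0},{"slide": [-0.002,0,0],"roll": 0},{"slide": [-0.003,0,0],"roll": 0},{"slide": [-0.003,0,0],"roll": 0}]}}

```text
t: 10.9
eef_pos: [447.6, 5.3, 57.6]
tcp_rot: [3.141, -0.011, -0.038]
ft_force: [17.9, -0.5, -10.3]
opening: 0.25
grip_force: 30.0
```

The tray is at its stop. I'll ease the hook forward, lift it out and park the puller aside.

{"method": "step_arm", "body": {"increments": [{"slide": [0.006,0,-0.001],"roll": 0},{"slide": [0.012,0,-0.001],"roll": 0},{"slide": [0.012,0,-0.001],"roll": 0},{"slide": [0.012,0,-0.014],"roll": 0},{"slide": [0.012,0,-0.027],"roll": 0}]}}

```text
t: 11.52
eef_pos: [454.4, 5.6, 84.6]
tcp_rot: [3.142, 0.0, -0.038]
ft_force: [0.4, 1.0, -3.4]
opening: 0.249
grip_force: 30.0
```

Run:
```python
from m import *
from go import go
d=cam('top');save(d,'t2.png',(230,130,420,290),4);P=cloud(d)
d2=cam('scene');save(d2,'s2.png',(150,170,330,330),4)
for t,z in [('tray_front',0),('fork',70),('eye',18),('lane0',22),('lane1',22),('lane2',22),('lane3',22)]:
  for n,dd in (('top',d),('scene',d2)):
    print(t,n,[(np.round(m['uv']).tolist(),round(m['confidence'],2),atz(dd,*m['uv'],z)) for m in mark_of(n,t)[:2]])
go(480,-170,90,-.039)
```

```text
tray_front top []
tray_front scene [([313.0, 246.0], 0.61, array([563.5,  -4.6,   0. ]))]
fork top [([327.0, 206.0], 0.86, array([616.2,   5.4,  70. ]))]
fork scene [([293.0, 234.0], 0.72, array([612.2,   1.4,  70. ])), ([386.0, 337.0], 0.45, array([565.7, 296. ,  70. ]))]
eye top [([328.0, 237.0], 0.62, array([552.7,   1.9,  18. ]))]
eye scene [([313.0, 239.0], 0.68, array([560. ,  -8.5,  18. ]))]
lane0 top [([296.0, 219.0], 0.78, array([594.7,  76.6,  22. ])), ([338.0, 222.0], 0.75, array([589. , -22.4,  22. ]))]
lane0 scene [([296.0, 238.0], 0.85, array([595. , -24.1,  22. ])), ([317.0, 271.0], 0.74, array([592.6,  76.2,  22. ]))]
lane1 top [([296.0, 219.0], 0.78, array([594.7,  76.6,  22. ])), ([338.0, 222.0], 0.75, array([589. , -22.4,  22. ]))]
lane1 scene [([296.0, 238.0], 0.85, array([595. , -24.1,  22. ])), ([317.0, 271.0], 0.74, array([592.6,  76.2,  22. ]))]
lane2 top [([296.0, 219.0], 0.78, array([594.7,  76.6,  22. ])), ([338.0, 222.0], 0.75, array([589. , -22.4,  22. ]))]
lane2 scene [([296.0, 238.0], 0.85, array([595. , -24.1,  22. ])), ([317.0, 271.0], 0.74, array([592.6,  76.2,  22. ]))]
lane3 top [([296.0, 219.0], 0.78, array([594.7,  76.6,  22. ])), ([338.0, 222.0], 0.75, array([589. , -22.4,  22. ]))]
lane3 scene [([296.0, 238.0], 0.85, array([595. , -24.1,  22. ])), ([317.0, 271.0], 0.74, array([592.6,  76.2,  22. ]))]
t 12.32 pos [454.7   5.5  83.6] yaw -0.0382 q6 1.48 SLIDE [0.032, 0.1744, -0.0064] ROLL 0.0008 rows>= 2.8
```

View pics/t2.png

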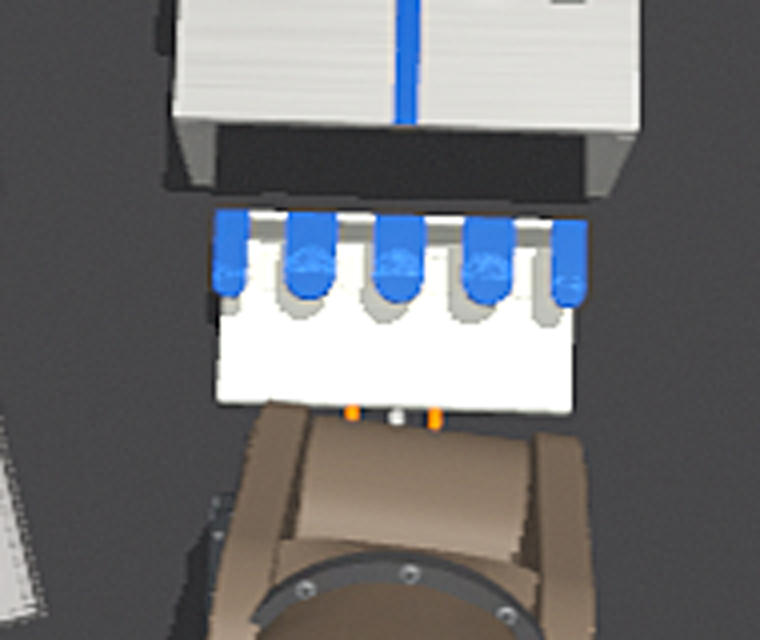

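The tray is fully out and the hook is lifted clear. Fork tines are at about columns 230, 310, 400, 488 and 568 in the crop.

{"method": "step_arm", "body": {"increments": [{"slide": [0,0.05,0],"roll": 0},{"slide": [0.01,0.1,0],"roll": 0},{"slide": [0.02,0.14,0],"roll": 0},{"slide": [0.032,0.174,0],"roll": 0},{"slide": [0.032,0.174,0.015],"roll": 0}]}}

```text
t: 12.95
eef_pos: [481.1, -171.9, 68.9]
tcp_rot: [3.14, -0.003, -0.041]
ft_force: [-0.2, 0.1, -3.0]
opening: 0.252
grip_force: 30.0
```

{"method": "step_arm", "body": {"increments": [{"slide": [0,0,0.006],"roll": 0},{"slide": [0,0,0.009],"roll": 0},{"slide": [0,0,0.011],"roll": 0},{"slide": [0,0,0.012],"roll": 0}]}}

```text
t: 13.45
eef_pos: [480.1, -169.2, 56.7]
tcp_rot: [3.141, -0.0, -0.038]
ft_force: [0.9, -0.6, -3.6]
opening: 0.25
grip_force: 30.0
```

{"method": "step_arm", "body": {"increments": [{"slide": [0,0,0.0006],"roll": 0},{"slide": [0,0,0.0013],"roll": 0},{"slide": [0,0,0.0013],"roll": 0}]}}

```text
t: 13.82
eef_pos: [480.2, -169.5, 56.0]
tcp_rot: [3.141, -0.001, -0.038]
ft_force: [-0.7, 2.1, 5.0]
opening: 0.254
grip_force: 30.0
```

{"method": "step_arm", "body": {"increments": [{"slide": [0,0,0],"roll": 0},{"slide": [0,0,0],"roll": 0},{"slide": [0,0,0],"roll": 0},{"slide": [0,0,-0.05],"roll": 0},{"slide": [0,0,-0.11],"roll": 0}], "fingers": 0.8}}

```text
t: 14.45
eef_pos: [479.5, -169.4, 165.9]
tcp_rot: [-3.141, 0.002, -0.038]
ft_force: [0.7, -1.1, 0.3]
opening: 0.725
grip_force: 0.0
```

```bash
python3 go.py 597.5 -48.5 230 1.5318
python3 - <<'E'
from m import *
d=cam('wrist')
for t,z in [('puller',0),('hook_tip',6)]:
    print(t,[(np.round(m['uv']).tolist(),round(m['confidence'],2),atz(d,*m['uv'],z)) for m in mark_of('wrist',t)[:3]])
d=cam('top')
h=cv2.cvtColor(d['color'],cv2.COLOR_RGB2HSV).astype(int)
m=((h[...,0]>105)&(h[...,0]<125)&(h[...,1]>150)).astype(np.uint8);m[:225]=0;m[310:]=0;m[:,:140]=0;m[:,250:]=0
n,l,s,c=cv2.connectedComponentsWithStats(m)
for i in range(1,n):
    if s[i,4]>30: print(c[i],s[i],'top-ish z82',atz(d,*c[i],80))
E
```

```text
t 14.45 pos [ 479.5 -169.4  165.9] yaw -0.0383 q6 1.14 SLIDE [0.1131, -0.1254, -0.0643] ROLL -1.5701 rows>= 8.4
puller [([315.0, 223.0], 0.67, array([ 482.8, -170. ,    0. ]))]
hook_tip []
[209.4 242.1] [204 237  12  11 107] top-ish z82 [533.5 263.9  80. ]
[158.3 255.6] [152 250  14  12 121] top-ish z82 [504.4 374.8  80. ]
[190.1 275.9] [184 271  13  11 108] top-ish z82 [459.6 303.4  80. ]
```

{"method": "step_arm", "body": {"increments": [{"slide": [0.01,-0.03,-0.05],"roll": 0},{"slide": [0.02,-0.08,-0.07],"roll": 0},{"slide": [0.03,-0.13,-0.07],"roll": 0},{"slide": [0.04,-0.17,-0.07],"roll": 0},{"slide": [0.04,-0.17,-0.07],"roll": 0}]}}

```text
t: 15.28
eef_pos: [526.4, 1.0, 233.7]
tcp_rot: [-3.141, 0.003, -0.035]
ft_force: [0.5, -1.3, -0.3]
opening: 0.798
grip_force: 0.0
```

Run:
```python
from m import *
from go import go
print(state()['eef_pos'])
d=cam('wrist');P=cloud(d);save(d,'w4.png')
h=cv2.cvtColor(d['color'],cv2.COLOR_RGB2HSV).astype(int);z=P[...,2]
m=((h[...,0]>100)&(h[...,0]<128)&(h[...,1]>130)&(P[...,0]<700)).astype(np.uint8)
n,l,s,c=cv2.connectedComponentsWithStats(m)
for i in range(1,n):
    if s[i,4]>100:
        q=P[l==i];v,u=np.where(l==i);k=v.argmax();w=v==v.max()
        print(s[i],'z',np.median(q[:,2]),'tip',atz(d,u[w].mean(),v.max(),70),'mid',atz(d,c[i][0],c[i][1],70))
```

```text
[526.4   1.  233.7]
[ 177   49   29   69 1645] z 70.43496639132188 tip [620.   93.2  70. ] mid [646.3  92.8  70. ]
[ 229   50   39   68 2394] z 70.4421574104584 tip [618.5  49.1  70. ] mid [645.2  48.1  70. ]
[ 294   50   38   68 2357] z 70.43142792629455 tip [616.8  -0.6  70. ] mid [643.4  -1.7  70. ]
[ 357   50   40   68 2382] z 70.48179527994546 tip [615.1 -49.9  70. ] mid [641.5 -51.4  70. ]
[ 419   50   29   69 1648] z 70.45523523584409 tip [612.8 -94.9  70. ] mid [639.1 -96.1  70. ]
[  550   135    90   181 13916] z 2.6506396558684333 tip [ 435.3 -247.2   70. ] mid [ 518.7 -244.9   70. ]
[  0 216  30  32 735] z 79.5778527350499 tip [518.  274.9  70. ] mid [532.5 261.5  70. ]
```

View pics/w4.png

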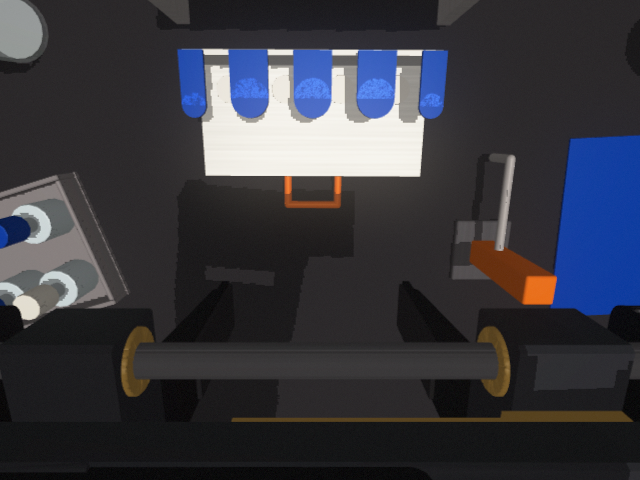

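The fork tines and lanes are clear: middle tine tip at (313,118), plate z 70. The puller stands upright aside at (510,270), and the crate is at lower left. Next I look at the crate from above.

```bash
python3 go.py 430 300 235 -.038
```

```text
t 15.32 pos [ 5.261e+02 -3.000e-01  2.338e+02] yaw -0.0359 q6 1.48 SLIDE [-0.1069, -0.2966, -0.0009] ROLL 0.0021 rows>= 5.0
```

{"method": "step_arm", "body": {"increments": [{"slide": [-0.02,-0.06,0],"roll": 0},{"slide": [-0.04,-0.12,0],"roll": 0},{"slide": [-0.064,-0.178,0],"roll": 0},{"slide": [-0.086,-0.237,0],"roll": 0},{"slide": [-0.107,-0.297,0],"roll": 0.002}], "fingers": 0.45}}

```text
t: 15.95
eef_pos: [431.3, 297.0, 234.5]
tcp_rot: [3.141, 0.001, -0.042]
ft_force: [0.6, -0.3, 0.1]
opening: 0.449
grip_force: 0.0
```

```bash
cat > look.py <<'E'
from m import *
from go import go
def look(name=None):
    s=state()['eef_pos']; d=cam('wrist');P=cloud(d)
    if name: save(d,name)
    h=cv2.cvtColor(d['color'],cv2.COLOR_RGB2HSV).astype(int);z=P[...,2]
    H={'blue':(h[...,0]>100)&(h[...,0]<128)&(h[...,1]>130),'yel':(h[...,0]>22)&(h[...,0]<35)&(h[...,1]>130)}
    print('tcp',s)
    for k,m in H.items():
        m=m&(abs(z-89)<4);n,l,st,c=cv2.connectedComponentsWithStats(m.astype(np.uint8))
        for i in range(1,n):
            if st[i,4]>80:
                r=cv2.minEnclosingCircle(np.argwhere(l==i)[:,::-1].astype(np.float32))
                print(k,st[i].tolist(),atz(d,*r[0],89),'r_mm',r[1]*abs((P[l==i]-s)[0,2]*0+1), 'cent',atz(d,*c[i],89))
if __name__=='__main__':
    import sys; look(*sys.argv[1:])
E
python3 look.py w5.png
```

```text
tcp [431.3 297.  234.5]
blue [75, 0, 71, 35, 202] [596.1 435.4  89. ] r_mm 38.07896423339844 cent [591.9 428.1  89. ]
blue [337, 83, 31, 33, 766] [532.8 263.7  89. ] r_mm 16.23297882080078 cent [532.9 263.9  89. ]
blue [196, 130, 31, 30, 739] [504.  373.6  89. ] r_mm 16.011852264404297 cent [504.1 373.7  89. ]
blue [291, 184, 29, 29, 638] [459.7 302.7  89. ] r_mm 14.334500312805176 cent [459.6 302.7  89. ]
yel [216, 205, 27, 27, 577] [446.4 365.   89. ] r_mm 13.966801643371582 cent [446.1 365.1  89. ]
```

View pics/w5.png

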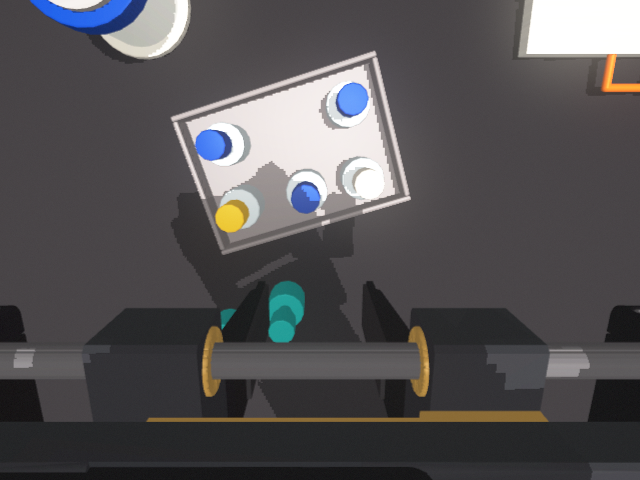

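The three blue caps are at (351,99), (211,145) and (305,198), away from white (368,184) and yellow (230,218). The turquoise decoys are outside the crate. I take the first one.

```bash
python3 go.py 532.8 263.7 58 -.038
```

```text
t 16.0 pos [429.1 302.4 234.5] yaw -0.0388 q6 2.1 SLIDE [0.1053, 0.0348, 0.1763] ROLL -0.0008 rows>= 3.3
```

{"method": "step_arm", "body": {"increments": [{"slide": [0.06,0.02,0.0],"roll": 0},{"slide": [0.105,0.035,0.03],"roll": 0},{"slide": [0.105,0.035,0.08],"roll": 0},{"slide": [0.105,0.035,0.13],"roll": 0},{"slide": [0.105,0.035,0.15],"roll": 0}]}}

```text
t: 16.62
eef_pos: [534.4, 255.2, 81.5]
tcp_rot: [3.139, 0.005, -0.042]
ft_force: [0.4, 0.6, 0.1]
opening: 0.451
grip_force: 0.1
```

```bash
python3 go.py 532.8 263.7 58 -.038
```

```text
t 16.62 pos [534.4 255.2  81.5] yaw -0.0418 q6 1.95 SLIDE [-0.0018, -0.0085, 0.0235] ROLL -0.0038 rows>= 0.4
```

{"method": "step_arm", "body": {"increments": [{"slide": [0,0,0],"roll": 0},{"slide": [0,0,0],"roll": 0}]}}

```text
t: 16.88
eef_pos: [535.9, 256.8, 85.9]
tcp_rot: [-3.142, -0.001, -0.041]
ft_force: [-0.7, 0.1, -0.5]
opening: 0.447
grip_force: 0.0
```

```bash
python3 look.py; python3 go.py 532.8 263.7 58 -.038
```

```text
tcp [535.9 256.8  85.9]
blue [273, 286, 51, 50, 1942] [534.5 263.4  89. ] r_mm 25.539186477661133 cent [534.3 263.4  89. ]
blue [49, 380, 40, 18, 552] [498.4 376.9  89. ] r_mm 20.718448638916016 cent [498.1 375.9  89. ]
t 16.93 pos [536.  257.   86.2] yaw -0.0407 q6 1.95 SLIDE [-0.0035, -0.0065, 0.0282] ROLL -0.0027 rows>= 0.5
```

{"method": "step_arm", "body": {"increments": [{"slide": [-0.003,-0.0065,0],"roll": 0},{"slide": [-0.003,-0.0065,0.014],"roll": 0},{"slide": [-0.003,-0.0065,0.028],"roll": 0},{"slide": [-0.003,-0.0065,0.028],"roll": 0}]}}

```text
t: 17.42
eef_pos: [531.9, 263.7, 55.7]
tcp_rot: [3.14, 0.002, -0.04]
ft_force: [-0.2, -0.2, -0.2]
opening: 0.452
grip_force: 0.0
```

{"method": "step_arm", "body": {"increments": [{"slide": [0,0,0],"roll": 0},{"slide": [0,0,0],"roll": 0},{"slide": [0,0,0],"roll": 0},{"slide": [0,0,0],"roll": 0},{"slide": [0,0,0],"roll": 0}], "fingers": 0}}

```text
t: 18.05
eef_pos: [532.8, 264.0, 57.5]
tcp_rot: [-3.142, -0.0, -0.04]
ft_force: [-0.3, -0.6, 2.5]
opening: 0.247
grip_force: 30.0
```

{"method": "step_arm", "body": {"increments": [{"slide": [0,0,-0.03],"roll": 0},{"slide": [0,0,-0.07],"roll": 0},{"slide": [0.01,0.03,-0.09],"roll": 0},{"slide": [0.03,0.09,-0.09],"roll": 0},{"slide": [0.04,0.15,-0.09],"roll": 0}]}}

```text
t: 18.68
eef_pos: [567.1, 111.1, 147.6]
tcp_rot: [-3.142, -0.001, -0.039]
ft_force: [0.8, 1.4, -0.8]
opening: 0.248
grip_force: 30.0
```

{"method": "step_arm", "body": {"increments": [{"slide": [0,0.05,0],"roll": 0},{"slide": [0,0.1,0],"roll": 0},{"slide": [0,0.15,0],"roll": 0},{"slide": [0,0.18,0],"roll": 0},{"slide": [0,0.18,0],"roll": 0}]}}

```text
t: 19.3
eef_pos: [559.2, -69.1, 147.2]
tcp_rot: [3.141, 0.0, -0.043]
ft_force: [0.5, 0.4, -1.4]
opening: 0.249
grip_force: 30.0
```

{"method": "step_arm", "body": {"increments": [{"slide": [0,0,0],"roll": 0},{"slide": [0,0,0],"roll": 0}]}}

```text
t: 19.55
eef_pos: [559.3, -66.4, 147.3]
tcp_rot: [-3.142, 0.0, -0.039]
ft_force: [-0.1, 0.4, -1.6]
opening: 0.252
grip_force: 30.0
```

```bash
python3 go.py 588 -74.5 80 -.038
```

```text
t 19.55 pos [559.3 -66.4 147.3] yaw -0.0389 q6 1.37 SLIDE [0.029, 0.007, 0.0673] ROLL -0.0009 rows>= 1.2
```

{"method": "step_arm", "body": {"increments": [{"slide": [0.029,0.007,0],"roll": 0.001},{"slide": [0.029,0.007,0.025],"roll": 0.001},{"slide": [0.029,0.007,0.05],"roll": 0.001},{"slide": [0.029,0.007,0.067],"roll": 0.001},{"slide": [0.029,0.007,0.067],"roll": 0.001}]}}

```text
t: 20.18
eef_pos: [587.6, -75.0, 79.4]
tcp_rot: [-3.141, 0.002, -0.041]
ft_force: [0.7, 0.2, -0.8]
opening: 0.248
grip_force: 30.0
```

{"method": "step_arm", "body": {"increments": [{"slide": [0,0,0.002],"roll": 0},{"slide": [0,0,0.004],"roll": 0},{"slide": [0,0,0.0055],"roll": 0},{"slide": [0,0,0.0055],"roll": 0}]}}

```text
t: 20.68
eef_pos: [588.1, -75.6, 75.0]
tcp_rot: [3.141, -0.0, -0.041]
ft_force: [1.2, 0.2, -0.9]
opening: 0.246
grip_force: 30.0
```

```bash
python3 - <<'E'
from m import *
from go import go
s=state();print(s['eef_pos'],s['ft_force'])
d=cam('wrist');P=cloud(d);save(d,'w6.png')
h=cv2.cvtColor(d['color'],cv2.COLOR_RGB2HSV).astype(int)
m=((h[...,0]>100)&(h[...,0]<128)&(h[...,1]>130)&(abs(P[...,2]-70)<4)).astype(np.uint8)
n,l,st,c=cv2.connectedComponentsWithStats(m)
for i in range(1,n):
    if st[i,4]>150:
        print(st[i].tolist(),'mid',atz(d,c[i][0],c[i][1],70))
E
python3 go.py 589.4 -74.5 75 -.038
```

```text
[588.1 -75.6  75. ] [ 1.2  0.2 -0.9]
[0, 136, 71, 113, 6879] mid [644.7  46.   70. ]
[100, 136, 80, 112, 7309] mid [644.1  -2.1  70. ]
[217, 136, 72, 112, 7068] mid [642.  -51.7  70. ]
[333, 136, 46, 112, 4657] mid [639.7 -96.4  70. ]
t 20.73 pos [588.1 -75.6  75. ] yaw -0.0412 q6 1.37 SLIDE [0.0013, -0.0011, -0.0] ROLL -0.0032 rows>= 0.0
```

View pics/w6.png

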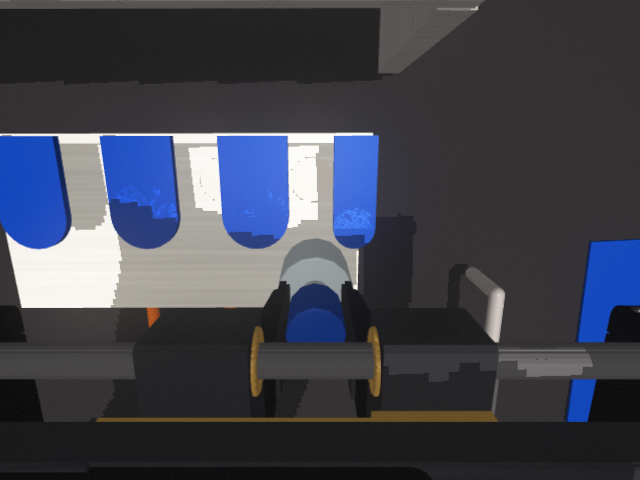

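The bottle sits on the apron, body centred at (315,280). Lane 0's gap lies between columns 289 and 333. I slide it in.

{"method": "step_arm", "body": {"increments": [{"slide": [0.0,-0.001,0],"roll": -0.003},{"slide": [0.006,-0.001,0],"roll": -0.003},{"slide": [0.012,-0.001,0],"roll": -0.003},{"slide": [0.019,-0.001,0],"roll": -0.003},{"slide": [0.026,-0.001,0],"roll": -0.003}]}}

```text
t: 21.35
eef_pos: [614.6, -75.7, 74.8]
tcp_rot: [3.142, -0.0, -0.038]
ft_force: [0.4, 0.9, -1.2]
opening: 0.249
grip_force: 30.0
```

{"method": "step_arm", "body": {"increments": [{"slide": [0.007,0,0],"roll": 0},{"slide": [0.014,0,0],"roll": 0},{"slide": [0.02,0,0],"roll": 0},{"slide": [0.025,0,0],"roll": 0},{"slide": [0.025,0,0],"roll": 0}]}}

```text
t: 21.98
eef_pos: [639.3, -76.6, 74.7]
tcp_rot: [3.141, -0.0, -0.038]
ft_force: [-0.1, 1.1, -0.1]
opening: 0.246
grip_force: 30.0
```

{"method": "step_arm", "body": {"increments": [{"slide": [0.001,0,0],"roll": 0},{"slide": [0.002,0,0],"roll": 0},{"slide": [0.002,0,0],"roll": 0}]}}

```text
t: 22.35
eef_pos: [641.0, -76.6, 74.9]
tcp_rot: [3.142, -0.0, -0.038]
ft_force: [0.5, 0.0, -0.5]
opening: 0.248
grip_force: 30.0
```

{"method": "step_arm", "body": {"increments": [{"slide": [0.001,0,0],"roll": 0},{"slide": [0.002,0,0],"roll": 0},{"slide": [0.002,0,0],"roll": 0}]}}

```text
t: 22.72
eef_pos: [641.9, -76.6, 74.7]
tcp_rot: [-3.141, 0.003, -0.038]
ft_force: [-5.4, -0.4, 2.4]
opening: 0.246
grip_force: 30.0
```

Contact with the rear wall. I release it and go up.

{"method": "step_arm", "body": {"increments": [{"slide": [-0.0005,0,0],"roll": 0},{"slide": [-0.0005,0,0],"roll": 0},{"slide": [-0.0005,0,-0.0],"roll": 0},{"slide": [-0.0005,0,-0.03],"roll": 0},{"slide": [-0.0005,0,-0.08],"roll": 0}], "fingers": 0.42}}

```text
t: 23.35
eef_pos: [641.9, -76.6, 154.3]
tcp_rot: [-3.141, 0.003, -0.038]
ft_force: [0.0, -0.0, 0.3]
opening: 0.424
grip_force: 0.0
```

```bash
python3 go.py 450 300 200 -.038
python3 - <<'E'
from m import *
d=cam('top');h=cv2.cvtColor(d['color'],cv2.COLOR_RGB2HSV).astype(int)
m=((h[...,0]>105)&(h[...,0]<125)&(h[...,1]>150)).astype(np.uint8);m[:225]=0;m[310:]=0;m[:,:140]=0;m[:,250:]=0
n,l,s,c=cv2.connectedComponentsWithStats(m)
for i in range(1,n):
    if s[i,4]>30: print(c[i],s[i],atz(d,*c[i],80))
E
```

```text
t 23.35 pos [641.9 -76.6 154.3] yaw -0.0383 q6 1.39 SLIDE [-0.2064, -0.369, -0.0449] ROLL -0.0003 rows>= 6.8
[157.1 252.9] [152 250  13   7  50] [510.2 377.7  80. ]
```

{"method": "step_arm", "body": {"increments": [{"slide": [-0.02,-0.05,-0.045],"roll": 0},{"slide": [-0.05,-0.1,-0.06],"roll": 0},{"slide": [-0.08,-0.15,-0.07],"roll": 0},{"slide": [-0.11,-0.2,-0.08],"roll": 0},{"slide": [-0.135,-0.25,-0.08],"roll": 0}]}}

```text
t: 24.02
eef_pos: [516.4, 179.9, 235.8]
tcp_rot: [-3.141, -0.002, -0.038]
ft_force: [1.3, 0.9, -0.3]
opening: 0.419
grip_force: 0.0
```

{"method": "step_arm", "body": {"increments": [{"slide": [-0.02,-0.04,0],"roll": 0},{"slide": [-0.04,-0.08,0],"roll": 0},{"slide": [-0.06,-0.11,0],"roll": 0},{"slide": [-0.065,-0.12,0],"roll": 0},{"slide": [-0.065,-0.12,0],"roll": 0}], "fingers": 0.45}}

```text
t: 24.65
eef_pos: [457.0, 300.8, 234.8]
tcp_rot: [3.142, -0.0, -0.037]
ft_force: [0.5, -0.0, -0.4]
opening: 0.45
grip_force: 0.0
```

{"method": "step_arm", "body": {"increments": [{"slide": [0,0,0],"roll": 0},{"slide": [0,0,0],"roll": 0}]}}

```text
t: 24.9
eef_pos: [457.4, 299.8, 234.8]
tcp_rot: [3.141, -0.0, -0.04]
ft_force: [0.5, -0.6, 0.3]
opening: 0.452
grip_force: 0.0
```

```bash
python3 look.py;python3 go.py 504 373.6 57.5 -.038
```

```text
tcp [457.4 299.8 234.8]
blue [123, 0, 39, 70, 189] [608.7 418.4  89. ] r_mm 39.14725875854492 cent [605.5 412.4  89. ]
blue [203, 164, 31, 30, 702] [503.9 373.8  89. ] r_mm 15.4786958694458 cent [504.3 373.7  89. ]
blue [297, 216, 27, 29, 608] [459.6 302.9  89. ] r_mm 14.302631378173828 cent [459.8 302.8  89. ]
yel [223, 236, 26, 26, 517] [446.2 365.3  89. ] r_mm 13.509356498718262 cent [446.2 365.1  89. ]
t 24.95 pos [457.3 299.9 234.8] yaw -0.0395 q6 2.07 SLIDE [0.0437, -0.0755, 0.1773] ROLL -0.0015 rows>= 3.2
```

{"method": "step_arm", "body": {"increments": [{"slide": [0.03,-0.045,0],"roll": 0},{"slide": [0.0437,-0.0755,0.02],"roll": 0},{"slide": [0.0437,-0.0755,0.06],"roll": 0},{"slide": [0.0437,-0.0755,0.1],"roll": 0},{"slide": [0.0437,-0.0755,0.12],"roll": 0}]}}

```text
t: 25.58
eef_pos: [503.1, 373.6, 112.5]
tcp_rot: [3.14, 0.002, -0.039]
ft_force: [0.2, -0.2, -0.1]
opening: 0.45
grip_force: 0.0
```

{"method": "step_arm", "body": {"increments": [{"slide": [0,0,0],"roll": 0},{"slide": [0,0,0],"roll": 0}]}}

```text
t: 25.82
eef_pos: [504.0, 374.4, 115.8]
tcp_rot: [-3.141, -0.001, -0.039]
ft_force: [-0.1, 0.4, 0.2]
opening: 0.448
grip_force: 0.0
```

```bash
python3 go.py 504 373.6 57.5 -.038
```

```text
t 25.82 pos [504.  374.4 115.8] yaw -0.0386 q6 2.14 SLIDE [-0.0, 0.0009, 0.0583] ROLL -0.0006 rows>= 0.9
```

{"method": "step_arm", "body": {"increments": [{"slide": [0,0.001,0.03],"roll": 0},{"slide": [0,0.001,0.05],"roll": 0},{"slide": [0,0.001,0.058],"roll": 0},{"slide": [0,0.001,0.058],"roll": 0},{"slide": [0,0.001,0.058],"roll": 0}]}}

```text
t: 26.45
eef_pos: [503.8, 373.7, 57.9]
tcp_rot: [-3.141, -0.001, -0.038]
ft_force: [0.3, 0.1, 0.2]
opening: 0.448
grip_force: 0.0
```

{"method": "step_arm", "body": {"increments": [{"slide": [0,0,0],"roll": 0},{"slide": [0,0,0],"roll": 0},{"slide": [0,0,0],"roll": 0},{"slide": [0,0,0],"roll": 0},{"slide": [0,0,0],"roll": 0}], "fingers": 0}}

```text
t: 27.08
eef_pos: [503.4, 373.5, 57.0]
tcp_rot: [-3.141, -0.0, -0.038]
ft_force: [-0.3, 0.6, 2.6]
opening: 0.247
grip_force: 30.0
```

{"method": "step_arm", "body": {"increments": [{"slide": [0,0,-0.03],"roll": 0},{"slide": [0,0,-0.07],"roll": 0},{"slide": [0.01,0.03,-0.11],"roll": 0},{"slide": [0.03,0.09,-0.13],"roll": 0},{"slide": [0.04,0.15,-0.13],"roll": 0}]}}

```text
t: 27.7
eef_pos: [538.1, 222.8, 188.1]
tcp_rot: [-3.141, -0.003, -0.037]
ft_force: [2.2, -0.4, -1.6]
opening: 0.245
grip_force: 30.0
```

{"method": "step_arm", "body": {"increments": [{"slide": [0.005,0.05,0],"roll": 0},{"slide": [0.01,0.1,0],"roll": 0},{"slide": [0.015,0.15,0],"roll": 0},{"slide": [0.02,0.2,0],"roll": 0},{"slide": [0.02,0.24,0],"roll": 0}]}}

```text
t: 28.32
eef_pos: [548.0, -18.6, 186.6]
tcp_rot: [3.141, 0.0, -0.039]
ft_force: [0.3, -0.1, -2.2]
opening: 0.245
grip_force: 30.0
```

{"method": "step_arm", "body": {"increments": [{"slide": [0,0,0],"roll": 0},{"slide": [0,0,0],"roll": 0}]}}

```text
t: 28.58
eef_pos: [548.0, -16.4, 186.6]
tcp_rot: [-3.141, 0.0, -0.039]
ft_force: [-0.4, -0.0, -1.4]
opening: 0.248
grip_force: 30.0
```

```bash
python3 go.py 590 -24.5 79 -.038
```

```text
t 28.57 pos [548.  -16.4 186.6] yaw -0.0386 q6 1.46 SLIDE [0.0424, 0.0065, 0.1076] ROLL -0.0006 rows>= 1.9
```

{"method": "step_arm", "body": {"increments": [{"slide": [0.041,0.0065,0.02],"roll": 0},{"slide": [0.041,0.0065,0.05],"roll": 0},{"slide": [0.041,0.0065,0.08],"roll": 0},{"slide": [0.041,0.0065,0.106],"roll": 0},{"slide": [0.041,0.0065,0.106],"roll": 0}]}}

```text
t: 29.2
eef_pos: [588.0, -23.4, 79.2]
tcp_rot: [-3.141, 0.004, -0.037]
ft_force: [0.4, -0.1, -0.9]
opening: 0.248
grip_force: 30.0
```

{"method": "step_arm", "body": {"increments": [{"slide": [0,0,0.002],"roll": 0},{"slide": [0,0,0.004],"roll": 0},{"slide": [0,0,0.006],"roll": 0},{"slide": [0,0,0.006],"roll": 0}]}}

```text
t: 29.7
eef_pos: [588.9, -24.7, 75.0]
tcp_rot: [3.141, -0.0, -0.038]
ft_force: [-0.5, 0.7, -1.3]
opening: 0.247
grip_force: 30.0
```

```bash
python3 go.py 591.2 -24.7 74.5 -.038; python3 go.py 643 -26.7 74.5 -.038
```

```text
t 29.7 pos [588.9 -24.7  75. ] yaw -0.0382 q6 1.46 SLIDE [0.0023, -0.0001, 0.0005] ROLL -0.0002 rows>= 0.0
t 29.7 pos [588.9 -24.7  75. ] yaw -0.0382 q6 1.46 SLIDE [0.0542, -0.0001, 0.0005] ROLL -0.0002 rows>= 0.9
```

{"method": "step_arm", "body": {"increments": [{"slide": [0.003,0,0.0006],"roll": 0},{"slide": [0.009,0,0.0006],"roll": 0},{"slide": [0.015,0,0.0006],"roll": 0},{"slide": [0.021,0,0.0006],"roll": 0},{"slide": [0.028,0,0.0006],"roll": 0}]}}

```text
t: 30.32
eef_pos: [617.3, -25.8, 74.2]
tcp_rot: [3.142, -0.0, -0.038]
ft_force: [-0.7, 0.4, -0.9]
opening: 0.244
grip_force: 30.0
```

{"method": "step_arm", "body": {"increments": [{"slide": [0.007,0,0],"roll": 0},{"slide": [0.014,0,0],"roll": 0},{"slide": [0.02,0,0],"roll": 0},{"slide": [0.025,0,0],"roll": 0},{"slide": [0.025,0,0],"roll": 0}]}}

```text
t: 30.95
eef_pos: [642.0, -26.7, 74.1]
tcp_rot: [3.142, -0.0, -0.038]
ft_force: [0.7, 0.5, -2.0]
opening: 0.245
grip_force: 30.0
```

{"method": "step_arm", "body": {"increments": [{"slide": [0.001,0,0],"roll": 0},{"slide": [0.002,0,0],"roll": 0},{"slide": [0.002,0,0],"roll": 0}]}}

```text
t: 31.32
eef_pos: [643.3, -26.8, 74.1]
tcp_rot: [3.142, 0.001, -0.038]
ft_force: [-3.8, 0.1, 0.5]
opening: 0.246
grip_force: 30.0
```

{"method": "step_arm", "body": {"increments": [{"slide": [0,0,0],"roll": 0},{"slide": [0,0,0],"roll": 0},{"slide": [0,0,-0.0],"roll": 0},{"slide": [0,0,-0.03],"roll": 0},{"slide": [0,0,-0.08],"roll": 0}], "fingers": 0.4}}

```text
t: 31.95
eef_pos: [643.2, -26.7, 153.7]
tcp_rot: [-3.141, 0.003, -0.038]
ft_force: [0.2, -1.1, 0.8]
opening: 0.399
grip_force: 0.0
```

{"method": "step_arm", "body": {"increments": [{"slide": [-0.03,-0.05,-0.04],"roll": 0},{"slide": [-0.06,-0.1,-0.06],"roll": 0},{"slide": [-0.1,-0.15,-0.07],"roll": 0},{"slide": [-0.13,-0.2,-0.08],"roll": 0},{"slide": [-0.16,-0.24,-0.08],"roll": 0}]}}

```text
t: 32.58
eef_pos: [492.2, 220.9, 235.2]
tcp_rot: [-3.141, -0.002, -0.038]
ft_force: [-0.1, 0.5, -0.4]
opening: 0.403
grip_force: 0.0
```

{"method": "step_arm", "body": {"increments": [{"slide": [-0.02,-0.03,0],"roll": 0},{"slide": [-0.04,-0.06,0],"roll": 0},{"slide": [-0.04,-0.07,0],"roll": 0},{"slide": [-0.04,-0.07,0],"roll": 0},{"slide": [-0.04,-0.07,0],"roll": 0}], "fingers": 0.45}}

```text
t: 33.2
eef_pos: [456.4, 289.9, 234.0]
tcp_rot: [3.141, 0.0, -0.039]
ft_force: [0.4, -1.1, -0.5]
opening: 0.449
grip_force: 0.0
```

```bash
python3 look.py;python3 go.py 459.6 302.8 57.5 -.038
```

```text
tcp [456.4 289.9 234. ]
blue [86, 0, 62, 72, 241] [607.5 427.   89. ] r_mm 46.157440185546875 cent [602.2 416.9  89. ]
blue [284, 216, 28, 28, 618] [459.8 302.6  89. ] r_mm 14.361907958984375 cent [459.8 302.7  89. ]
yel [210, 236, 27, 25, 527] [445.9 365.3  89. ] r_mm 13.362335205078125 cent [446.2 365.2  89. ]
t 33.25 pos [456.3 289.8 234. ] yaw -0.0394 q6 2.05 SLIDE [0.0028, -0.0132, 0.1765] ROLL -0.0014 rows>= 2.8
```

{"method": "step_arm", "body": {"increments": [{"slide": [0.0028,-0.0132,0.0],"roll": 0},{"slide": [0.0028,-0.0132,0.05],"roll": 0},{"slide": [0.0028,-0.0132,0.1],"roll": 0},{"slide": [0.0028,-0.0132,0.12],"roll": 0},{"slide": [0.0028,-0.0132,0.12],"roll": 0}]}}

```text
t: 33.88
eef_pos: [459.0, 303.7, 112.8]
tcp_rot: [3.14, 0.002, -0.039]
ft_force: [-0.2, 0.6, -0.1]
opening: 0.451
grip_force: 0.0
```

```bash
python3 go.py 459.7 302.8 57.5 -.038
```

```text
t 33.88 pos [459.  303.7 112.8] yaw -0.0385 q6 2.07 SLIDE [0.0009, 0.0008, 0.0553] ROLL -0.0005 rows>= 0.9
```

{"method": "step_arm", "body": {"increments": [{"slide": [0,0.001,0.03],"roll": 0},{"slide": [0,0.001,0.05],"roll": 0},{"slide": [0,0.001,0.057],"roll": 0},{"slide": [0,0.001,0.057],"roll": 0},{"slide": [0,0.001,0.057],"roll": 0}]}}

```text
t: 34.5
eef_pos: [459.6, 303.0, 58.2]
tcp_rot: [-3.141, -0.001, -0.038]
ft_force: [-0.2, -0.1, 0.1]
opening: 0.449
grip_force: 0.0
```

{"method": "step_arm", "body": {"increments": [{"slide": [0,0,0],"roll": 0},{"slide": [0,0,0],"roll": 0},{"slide": [0,0,0],"roll": 0},{"slide": [0,0,0],"roll": 0},{"slide": [0,0,0],"roll": 0}], "fingers": 0}}

```text
t: 35.12
eef_pos: [459.2, 302.7, 57.3]
tcp_rot: [-3.142, -0.0, -0.038]
ft_force: [0.1, 0.6, 2.5]
opening: 0.248
grip_force: 30.0
```

{"method": "step_arm", "body": {"increments": [{"slide": [0,0,-0.03],"roll": 0},{"slide": [0,0,-0.07],"roll": 0},{"slide": [0,0,-0.12],"roll": 0},{"slide": [0.03,0.05,-0.13],"roll": 0},{"slide": [0.06,0.1,-0.13],"roll": 0}]}}

```text
t: 35.75
eef_pos: [515.8, 199.8, 188.3]
tcp_rot: [-3.141, -0.002, -0.036]
ft_force: [1.3, -0.1, -2.0]
opening: 0.245
grip_force: 30.0
```

{"method": "step_arm", "body": {"increments": [{"slide": [0.015,0.045,0],"roll": 0},{"slide": [0.03,0.09,0],"roll": 0},{"slide": [0.04,0.125,0],"roll": 0},{"slide": [0.04,0.125,0],"roll": 0},{"slide": [0.04,0.125,0],"roll": 0}]}}

```text
t: 36.38
eef_pos: [550.1, 74.4, 187.0]
tcp_rot: [-3.142, 0.001, -0.038]
ft_force: [0.3, 0.6, -1.0]
opening: 0.248
grip_force: 30.0
```

```bash
python3 go.py 592.5 75.3 79 -.038
```

```text
t 36.38 pos [550.1  74.4 187. ] yaw -0.0385 q6 1.62 SLIDE [0.0424, -0.0025, 0.1079] ROLL -0.0005 rows>= 1.9
```

{"method": "step_arm", "body": {"increments": [{"slide": [0.042,-0.0026,0.02],"roll": 0},{"slide": [0.042,-0.0026,0.05],"roll": 0},{"slide": [0.042,-0.0026,0.08],"roll": 0},{"slide": [0.042,-0.0026,0.106],"roll": 0},{"slide": [0.042,-0.0026,0.106],"roll": 0}]}}

```text
t: 37.0
eef_pos: [591.3, 76.2, 79.6]
tcp_rot: [3.141, 0.004, -0.037]
ft_force: [0.3, -0.6, -0.6]
opening: 0.247
grip_force: 30.0
```

{"method": "step_arm", "body": {"increments": [{"slide": [0,0,0.002],"roll": 0},{"slide": [0,0,0.004],"roll": 0},{"slide": [0,0,0.006],"roll": 0},{"slide": [0,0,0.006],"roll": 0}]}}

```text
t: 37.5
eef_pos: [592.5, 75.0, 75.4]
tcp_rot: [3.141, -0.0, -0.038]
ft_force: [0.5, 0.6, -0.5]
opening: 0.249
grip_force: 30.0
```

```bash
python3 go.py 594.5 75.5 74.5 -.038; python3 go.py 647 73.4 74.5 -.038
```

```text
t 37.5 pos [592.5  75.   75.4] yaw -0.0382 q6 1.62 SLIDE [0.002, -0.0006, 0.0009] ROLL -0.0002 rows>= 0.0
t 37.5 pos [592.5  75.   75.4] yaw -0.0382 q6 1.62 SLIDE [0.0545, -0.0005, 0.0009] ROLL -0.0002 rows>= 0.9
```

{"method": "step_arm", "body": {"increments": [{"slide": [0.003,-0.0005,0.0008],"roll": 0},{"slide": [0.009,-0.0005,0.0008],"roll": 0},{"slide": [0.015,-0.0005,0.0008],"roll": 0},{"slide": [0.021,-0.0005,0.0008],"roll": 0},{"slide": [0.028,-0.0005,0.0008],"roll": 0}]}}

```text
t: 38.12
eef_pos: [620.9, 74.4, 74.4]
tcp_rot: [3.142, 0.0, -0.038]
ft_force: [-0.2, -0.3, -0.6]
opening: 0.249
grip_force: 30.0
```

{"method": "step_arm", "body": {"increments": [{"slide": [0.007,0,0],"roll": 0},{"slide": [0.014,0,0],"roll": 0},{"slide": [0.02,0,0],"roll": 0},{"slide": [0.025,0,0],"roll": 0},{"slide": [0.025,0,0],"roll": 0}]}}

```text
t: 38.75
eef_pos: [645.9, 73.5, 74.4]
tcp_rot: [3.142, -0.001, -0.038]
ft_force: [0.3, -0.6, 0.1]
opening: 0.249
grip_force: 30.0
```

{"method": "step_arm", "body": {"increments": [{"slide": [0.001,0,0],"roll": 0},{"slide": [0.002,0,0],"roll": 0},{"slide": [0.002,0,0],"roll": 0}]}}

```text
t: 39.12
eef_pos: [647.4, 73.4, 74.4]
tcp_rot: [3.142, -0.0, -0.038]
ft_force: [-0.1, -0.4, 0.2]
opening: 0.246
grip_force: 30.0
```

{"method": "step_arm", "body": {"increments": [{"slide": [0.001,0,0],"roll": 0},{"slide": [0.001,0,0],"roll": 0},{"slide": [0.001,0,0],"roll": 0}]}}

```text
t: 39.5
eef_pos: [647.9, 73.4, 74.4]
tcp_rot: [3.141, 0.001, -0.038]
ft_force: [-6.1, 0.3, 4.0]
opening: 0.247
grip_force: 30.0
```

Contact. I release it and rise, then look at the tray, puller and crate.

{"method": "step_arm", "body": {"increments": [{"slide": [-0.0005,0,0],"roll": 0},{"slide": [-0.0005,0,0],"roll": 0},{"slide": [-0.0005,0,-0.0],"roll": 0},{"slide": [-0.0005,0,-0.03],"roll": 0},{"slide": [-0.0005,0,-0.08],"roll": 0}], "fingers": 0.42}}

```text
t: 40.12
eef_pos: [647.3, 73.3, 153.8]
tcp_rot: [3.141, 0.003, -0.038]
ft_force: [-0.0, 0.1, 0.2]
opening: 0.423
grip_force: 0.0
```

{"method": "step_arm", "body": {"increments": [{"slide": [-0.05,0.02,-0.03],"roll": 0},{"slide": [-0.1,0.05,-0.06],"roll": 0},{"slide": [-0.14,0.08,-0.08],"roll": 0},{"slide": [-0.16,0.12,-0.08],"roll": 0},{"slide": [-0.17,0.15,-0.08],"roll": 0}], "fingers": 0.8}}

```text
t: 40.75
eef_pos: [471.4, -71.1, 235.2]
tcp_rot: [3.141, -0.002, -0.038]
ft_force: [-0.6, -0.0, 0.6]
opening: 0.795
grip_force: 0.0
```

{"method": "step_arm", "body": {"increments": [{"slide": [0,0,0],"roll": 0},{"slide": [0,0,0],"roll": 0}]}}

```text
t: 41.0
eef_pos: [472.6, -69.8, 234.5]
tcp_rot: [3.142, -0.0, -0.039]
ft_force: [-0.9, 0.3, 0.7]
opening: 0.801
grip_force: 0.0
```

Run:
```python
from m import *
s=state();print(s['eef_pos'])
d=cam('wrist');P=cloud(d);save(d,'w7.png')
for t,z in [('puller',0),('hook_tip',6),('eye',18)]:
    print(t,[(np.round(m['uv']).tolist(),round(m['confidence'],2),atz(d,*m['uv'],z)) for m in mark_of('wrist',t)[:3]])
hs=cv2.cvtColor(d['color'],cv2.COLOR_RGB2HSV).astype(int)
g=(hs[...,0]<18)&(hs[...,1]>150)&(hs[...,2]>60)&(abs(P[...,2]-120)<5);print(g.sum(),rect(P[g]) if g.sum()>20 else '')
print([(m['uv'],m['confidence'],atz(d,*m['uv'],22)) for m in mark_of('wrist','bottle0')])
```

```text
[472.6 -69.8 234.5]
puller [([414.0, 201.0], 0.74, array([ 481.4, -172.4,    0. ])), ([214.0, 50.0], 0.25, array([630.3,  17.5,   0. ]))]
hook_tip [([421.0, 99.0], 0.76, array([ 579.3, -175. ,    6. ]))]
eye [([238.0, 136.0], 0.7, array([552.2,  -1. ,  18. ])), ([420.0, 103.0], 0.42, array([ 574.8, -171. ,   18. ]))]
1108 ((481.8988342285156, -170.4357452392578), (24.104084014892578, 24.297439575195312), 87.6783447265625)
[([256.8, 27.8], 0.98, array([641.8, -26.4,  22. ])), ([139.8, 28.5], 0.63, array([645.1,  75.6,  22. ])), ([313.6, 24.4], 0.63, array([642.6, -75.9,  22. ]))]
```

View pics/w7.png

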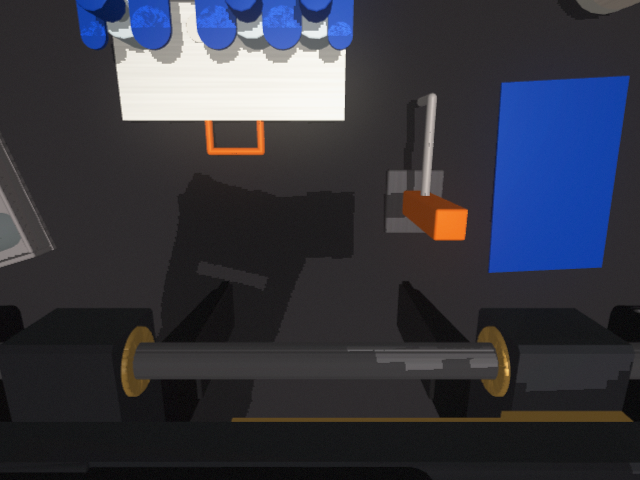

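The wrist view shows three bottles under the fork (row ~28). The puller is upright at (415,205), the eye is at (236,138), and the pad's corners are at (502,83), (628,76), (604,268) and (490,272).

Run:
```python
from m import *
from go import go
d=cam('wrist')
h=cv2.cvtColor(d['color'],cv2.COLOR_RGB2HSV).astype(int);P=cloud(d)
m=(h[...,0]>105)&(h[...,0]<125)&(h[...,1]>150)&(P[...,1]<-200)&(P[...,2]<8)
v,u=np.where(m);Q=np.array([atz(d,a,b,2) for a,b in zip(u,v)]);print('pad',rect(Q))
go(481,-170.5,100,-.038)
```

```text
pad ((497.2694091796875, -312.83642578125), (190.85552978515625, 121.55772399902344), 0.7311350703239441)
t 41.3 pos [472.5 -69.5 234.3] yaw -0.0373 q6 1.32 SLIDE [0.0123, 0.1006, 0.1343] ROLL 0.0007 rows>= 2.7
```

{"method": "step_arm", "body": {"increments": [{"slide": [0.006,0.05,0],"roll": 0},{"slide": [0.012,0.1,0.0],"roll": 0},{"slide": [0.012,0.1,0.03],"roll": 0},{"slide": [0.012,0.1,0.07],"roll": 0},{"slide": [0.012,0.1,0.09],"roll": 0}]}}

```text
t: 41.92
eef_pos: [480.0, -170.0, 142.6]
tcp_rot: [-3.141, 0.002, -0.038]
ft_force: [0.6, 0.1, 1.4]
opening: 0.802
grip_force: 0.0
```

{"method": "step_arm", "body": {"increments": [{"slide": [0,0,0.03],"roll": 0},{"slide": [0,0,0.06],"roll": 0},{"slide": [0,0,0.088],"roll": 0},{"slide": [0,0,0.088],"roll": 0},{"slide": [0,0,0.088],"roll": 0}]}}

```text
t: 42.55
eef_pos: [481.0, -170.4, 57.2]
tcp_rot: [3.141, -0.001, -0.038]
ft_force: [0.1, -0.3, -0.1]
opening: 0.8
grip_force: 0.0
```

{"method": "step_arm", "body": {"increments": [{"slide": [0,0,0],"roll": 0},{"slide": [0,0,0],"roll": 0},{"slide": [0,0,0],"roll": 0},{"slide": [0,0,0],"roll": 0},{"slide": [0,0,0],"roll": 0}], "fingers": 0}}

```text
t: 43.18
eef_pos: [480.5, -170.4, 56.4]
tcp_rot: [3.142, 0.0, -0.038]
ft_force: [0.8, -0.6, -0.5]
opening: 0.331
grip_force: 0.0
```

{"method": "step_arm", "body": {"increments": [{"slide": [0,0,0],"roll": 0},{"slide": [0,0,0],"roll": 0},{"slide": [0,0,0],"roll": 0}]}}

```text
t: 43.55
eef_pos: [480.4, -170.3, 56.2]
tcp_rot: [-3.142, 0.0, -0.038]
ft_force: [-0.1, -0.7, -2.2]
opening: 0.252
grip_force: 30.0
```

```bash
python3 go.py 459 6 84 -.038
```

```text
t 43.55 pos [ 480.4 -170.3   56.2] yaw -0.0382 q6 1.14 SLIDE [-0.0281, -0.1754, -0.0277] ROLL -0.0002 rows>= 2.9
```

{"method": "step_arm", "body": {"increments": [{"slide": [0,0,-0.028],"roll": 0},{"slide": [-0.015,-0.04,-0.029],"roll": 0},{"slide": [-0.028,-0.09,-0.029],"roll": 0},{"slide": [-0.028,-0.14,-0.029],"roll": 0},{"slide": [-0.028,-0.175,-0.029],"roll": 0}]}}

```text
t: 44.18
eef_pos: [458.9, 7.3, 85.4]
tcp_rot: [3.142, 0.0, -0.037]
ft_force: [0.4, 0.1, -3.0]
opening: 0.248
grip_force: 30.0
```

{"method": "step_arm", "body": {"increments": [{"slide": [0,0,0],"roll": 0},{"slide": [0,0,0],"roll": 0}]}}

```text
t: 44.42
eef_pos: [459.3, 5.3, 85.3]
tcp_rot: [3.141, -0.0, -0.038]
ft_force: [0.0, -0.8, -2.4]
opening: 0.255
grip_force: 30.0
```

Run:
```python
from m import *
from go import go
d=cam('wrist');save(d,'w8.png')
go(458.5,5.5,57,-.038)
```

```text
t 44.48 pos [459.3   5.   85.3] yaw -0.0386 q6 1.48 SLIDE [-0.0008, -0.0005, 0.0283] ROLL -0.0006 rows>= 0.5
```

View pics/w8.png

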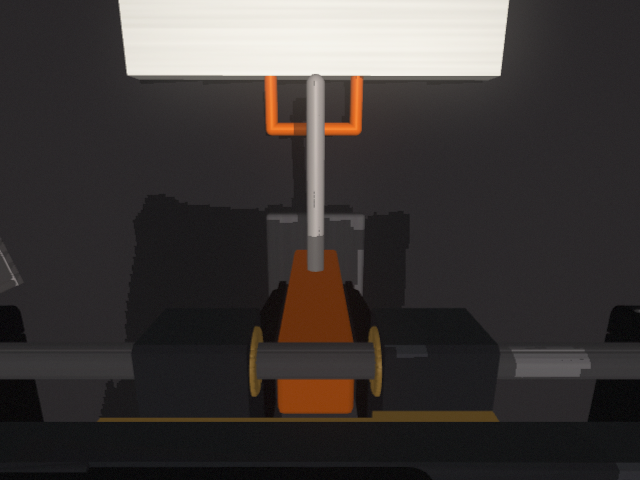

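The rod at column 316 is centred in the eye (270–358). I lower the hook into it.

{"method": "step_arm", "body": {"increments": [{"slide": [-0.001,0,0.01],"roll": 0},{"slide": [-0.001,0,0.018],"roll": 0},{"slide": [-0.001,0,0.025],"roll": 0},{"slide": [-0.001,0,0.028],"roll": 0},{"slide": [-0.001,0,0.028],"roll": 0}]}}

```text
t: 45.1
eef_pos: [458.1, 5.6, 57.1]
tcp_rot: [3.142, 0.0, -0.038]
ft_force: [-0.7, 0.1, -2.4]
opening: 0.253
grip_force: 30.0
```

{"method": "step_arm", "body": {"increments": [{"slide": [0.007,0,0],"roll": 0},{"slide": [0.014,0,0],"roll": 0},{"slide": [0.022,0,0],"roll": 0},{"slide": [0.03,0,0],"roll": 0},{"slide": [0.04,0,0],"roll": 0}]}}

```text
t: 45.72
eef_pos: [497.0, 4.3, 57.3]
tcp_rot: [-3.141, 0.004, -0.038]
ft_force: [-8.0, -0.7, -0.4]
opening: 0.251
grip_force: 30.0
```

{"method": "step_arm", "body": {"increments": [{"slide": [0.01,0,0],"roll": 0},{"slide": [0.02,0,0],"roll": 0},{"slide": [0.03,0,0],"roll": 0},{"slide": [0.04,0,0],"roll": 0},{"slide": [0.05,0,0],"roll": 0}]}}

```text
t: 46.35
eef_pos: [547.2, 2.3, 57.3]
tcp_rot: [-3.142, 0.004, -0.038]
ft_force: [-7.9, -0.7, -0.2]
opening: 0.255
grip_force: 30.0
```

{"method": "step_arm", "body": {"increments": [{"slide": [0.01,0,0],"roll": 0},{"slide": [0.02,0,0],"roll": 0},{"slide": [0.03,0,0],"roll": 0},{"slide": [0.04,0,0],"roll": 0},{"slide": [0.05,0,0],"roll": 0}]}}

```text
t: 46.98
eef_pos: [597.2, 0.4, 57.3]
tcp_rot: [3.142, 0.004, -0.038]
ft_force: [-7.2, 0.1, 1.1]
opening: 0.253
grip_force: 30.0
```

{"method": "step_arm", "body": {"increments": [{"slide": [0.01,0,0],"roll": 0},{"slide": [0.02,0,0],"roll": 0},{"slide": [0.03,0,0],"roll": 0},{"slide": [0.038,0,0],"roll": 0},{"slide": [0.044,0,0],"roll": 0}]}}

```text
t: 47.6
eef_pos: [641.2, -1.3, 57.2]
tcp_rot: [3.142, 0.003, -0.038]
ft_force: [-7.7, -0.5, 0.4]
opening: 0.249
grip_force: 30.0
```

{"method": "step_arm", "body": {"increments": [{"slide": [0.002,0,0],"roll": 0},{"slide": [0.004,0,0],"roll": 0},{"slide": [0.006,0,0],"roll": 0},{"slide": [0.007,0,0],"roll": 0}]}}

```text
t: 48.1
eef_pos: [646.6, -1.5, 57.0]
tcp_rot: [-3.142, 0.007, -0.038]
ft_force: [-14.2, 0.1, 3.0]
opening: 0.245
grip_force: 30.0
```

{"method": "step_arm", "body": {"increments": [{"slide": [0.001,0,0],"roll": 0},{"slide": [0.002,0,0],"roll": 0},{"slide": [0.003,0,0],"roll": 0},{"slide": [0.003,0,0],"roll": 0}]}}

```text
t: 48.6
eef_pos: [647.7, -1.3, 56.8]
tcp_rot: [-3.141, 0.011, -0.038]
ft_force: [-21.5, 0.4, 6.9]
opening: 0.255
grip_force: 30.0
```

The tray is home against its stop. I centre the hook in the eye, lift it and withdraw.

{"method": "step_arm", "body": {"increments": [{"slide": [-0.006,0,-0.001],"roll": 0},{"slide": [-0.0125,0,-0.001],"roll": 0},{"slide": [-0.0125,0,-0.001],"roll": 0},{"slide": [-0.0125,0,-0.014],"roll": 0},{"slide": [-0.0125,0,-0.027],"roll": 0}]}}

```text
t: 49.22
eef_pos: [640.0, -1.4, 85.5]
tcp_rot: [3.141, -0.001, -0.038]
ft_force: [0.1, -0.2, -2.9]
opening: 0.256
grip_force: 30.0
```

{"method": "step_arm", "body": {"increments": [{"slide": [0,0,0],"roll": 0},{"slide": [-0.03,0,0],"roll": 0},{"slide": [-0.06,0,0],"roll": 0},{"slide": [-0.09,0,0],"roll": 0},{"slide": [-0.13,0.0,0],"roll": 0}]}}

```text
t: 49.85
eef_pos: [509.1, 3.6, 84.4]
tcp_rot: [3.141, -0.001, -0.038]
ft_force: [1.1, 0.2, -3.1]
opening: 0.251
grip_force: 30.0
```

{"method": "step_arm", "body": {"increments": [{"slide": [0,0.05,-0.01],"roll": -0.01},{"slide": [0,0.1,-0.01],"roll": -0.02},{"slide": [0,0.15,-0.01],"roll": -0.03},{"slide": [0,0.2,-0.01],"roll": -0.04},{"slide": [0,0.25,-0.01],"roll": -0.05}]}}

```text
t: 50.48
eef_pos: [500.0, -247.9, 94.6]
tcp_rot: [3.141, -0.0, 0.012]
ft_force: [0.5, 0.4, -2.8]
opening: 0.248
grip_force: 30.0
```

{"method": "step_arm", "body": {"increments": [{"slide": [0,0,0],"roll": 0},{"slide": [0,0,0],"roll": 0}]}}

```text
t: 50.72
eef_pos: [499.8, -245.9, 94.3]
tcp_rot: [-3.141, 0.0, 0.011]
ft_force: [0.1, -0.5, -2.7]
opening: 0.253
grip_force: 30.0
```

Run:
```python
from m import *
from go import go
d=cam('wrist');P=cloud(d)
for t,z in [('puller',32),('hook_tip',38)]:
    print(t,[(np.round(m['uv']).tolist(),round(m['confidence'],2),atz(d,*m['uv'],z)) for m in mark_of('wrist',t)[:2]])
go(496,-312.8,70,.013)
```

```text
puller [([316.0, 265.0], 0.86, array([ 498.7, -247.2,   32. ]))]
hook_tip []
t 50.88 pos [ 500.2 -245.1   94.5] yaw 0.013 q6 0.98 SLIDE [-0.0051, 0.0677, 0.0245] ROLL 0.0 rows>= 1.2
```

{"method": "step_arm", "body": {"increments": [{"slide": [-0.004,0.04,0],"roll": 0},{"slide": [-0.004,0.0675,0],"roll": 0},{"slide": [-0.004,0.0675,0.015],"roll": 0},{"slide": [-0.004,0.0675,0.028],"roll": 0},{"slide": [-0.004,0.0675,0.028],"roll": 0}]}}

```text
t: 51.5
eef_pos: [496.4, -312.5, 65.0]
tcp_rot: [-3.14, 0.002, 0.012]
ft_force: [-1.1, -0.2, -2.8]
opening: 0.253
grip_force: 30.0
```

{"method": "step_arm", "body": {"increments": [{"slide": [0,0,0.002],"roll": 0},{"slide": [0,0,0.004],"roll": 0},{"slide": [0,0,0.006],"roll": 0},{"slide": [0,0,0.006],"roll": 0}]}}

```text
t: 52.0
eef_pos: [496.9, -313.7, 60.4]
tcp_rot: [3.141, -0.0, 0.012]
ft_force: [0.8, 0.2, -2.7]
opening: 0.249
grip_force: 30.0
```

{"method": "step_arm", "body": {"increments": [{"slide": [0,0,0.001],"roll": 0},{"slide": [0,0,0.0018],"roll": 0},{"slide": [0,0,0.0025],"roll": 0},{"slide": [0,0,0.0025],"roll": 0}]}}

```text
t: 52.5
eef_pos: [496.9, -313.8, 58.5]
tcp_rot: [3.141, -0.0, 0.012]
ft_force: [-2.8, 1.6, 4.6]
opening: 0.247
grip_force: 30.0
```

The foot is on the pad. I release and rise.

{"method": "step_arm", "body": {"increments": [{"slide": [0,0,0],"roll": 0},{"slide": [0,0,0],"roll": 0},{"slide": [0,0,0],"roll": 0},{"slide": [0,0,-0.05],"roll": 0},{"slide": [0,0,-0.11],"roll": 0}], "fingers": 0.8}}

```text
t: 53.12
eef_pos: [496.5, -313.4, 168.3]
tcp_rot: [-3.14, 0.002, 0.012]
ft_force: [1.0, -0.8, 1.1]
opening: 0.722
grip_force: 0.0
```

{"method": "step_arm", "body": {"increments": [{"slide": [-0.04,0,-0.05],"roll": 0},{"slide": [-0.06,0,-0.08],"roll": 0},{"slide": [-0.06,0,-0.08],"roll": 0},{"slide": [-0.06,0,-0.08],"roll": 0}]}}

```text
t: 53.62
eef_pos: [437.1, -314.3, 247.1]
tcp_rot: [-3.141, 0.0, 0.012]
ft_force: [-0.1, -0.5, -0.2]
opening: 0.804
grip_force: 0.0
```

Run:
```python
from m import *
print(state()['eef_pos'])
d=cam('wrist');P=cloud(d)
for t,z in [('puller',2),('hook_tip',8)]:
    print(t,[(np.round(m['uv']).tolist(),round(m['confidence'],2),atz(d,*m['uv'],z)) for m in mark_of('wrist',t)[:2]])
hs=cv2.cvtColor(d['color'],cv2.COLOR_RGB2HSV).astype(int)
g=(hs[...,0]<18)&(hs[...,1]>150)&(hs[...,2]>60)&(abs(P[...,2]-122)<5);print(g.sum(),rect(P[g]) if g.sum()>20 else '')
m=(hs[...,0]>105)&(hs[...,0]<125)&(hs[...,1]>150)&(P[...,2]<8)
v,u=np.where(m);print('pad',rect(np.array([atz(d,a,b,2) for a,b in zip(u,v)])))
d=cam('scene');save(d,'s9.png');t=cam('top');save(t,'t9.png',(230,60,420,220),4)
```

```text
[ 437.1 -314.3  247.1]
puller [([314.0, 154.0], 0.9, array([ 496.1, -313. ,    2. ]))]
hook_tip []
0 
pad ((497.4974060058594, -312.44873046875), (189.36424255371094, 120.20207977294922), 0.9081170558929443)
```

View pics/s9.png

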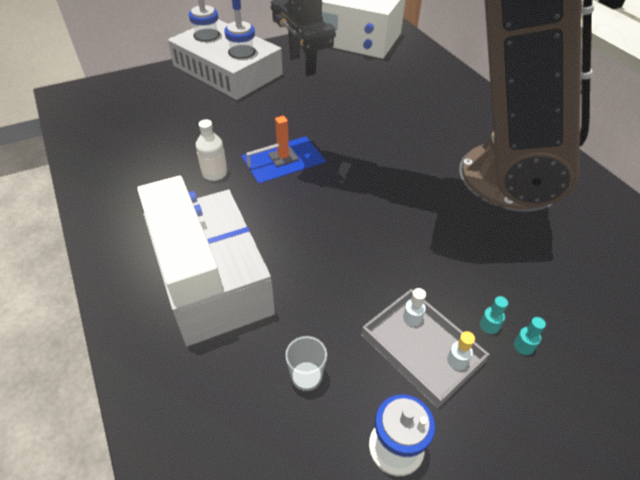

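View pics/t9.png

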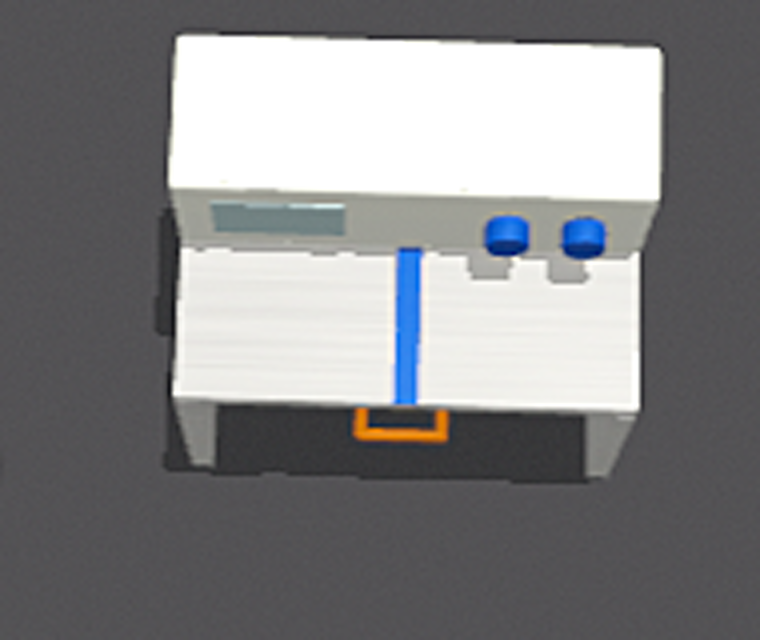

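The scene view shows the puller upright on the pad at (283,150), and only white and yellow left in the crate. In the top crop the eye is back at its starting place, (400,425). I hand the job in.

```bash
python3 -c "
from cell import env
print(env.job_done())"
```

```text
the job is handed in; nothing more can be done
None
```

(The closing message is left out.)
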